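Tilt the sample plates out of the drying bays and stack them on the shaker

TASK

Take the grey cover off the shaker's nest and set it down upright on a free spot of the bench. Lift every sample plate out of its deep drying bay by the far edge, tilting it out from under the dust hood, and stack the plates on the shaker's nest in the order red, yellow, green, blue from the bottom up, leaving out colours that are not there, with the cut corners matched so that every skirt drops fully home over the one below. Then put the cover on top in the same way, only then press the green start button fully down, and leave the other things on the bench where they are.

Things in the scene. Friction and masses are not known exactly. Their poses are not given: they have to be found in the camera images.
- red (a point): Red sample plate: white, red rib and side stripes, 8 wells, 90 g; 104 x 66 mm, 40 high: hollow skirt 21 high (wall 2.5), a shoulder 5 wide, raised deck 94 x 56 (top 26 above the underside), upright grip rib on the deck. Both corners at its +x end are cut at 45 degrees, 14 mm along each side; the others are square. Point: centre, 20 mm above the underside; x along its length to the cut corners, z up. None at the start: absent.
- yellow (a point): Yellow sample plate: white with yellow rib and stripes, otherwise exactly as the red plate. The skirt drops over the deck or land below with 2.5 mm play all round, only with cut corners over cut corners; plates stack 21 mm apart. Point: centre, 20 mm above the underside; x along its length to the cut corners, z up. None at the start: this plate is absent.
- green (a point): Green sample plate: white with green rib and stripes, otherwise exactly as the red plate.  Point: centre, 20 mm above the underside; x along its length to the cut corners, z up. None at the start: this plate is absent.
- blue (a point): Blue sample plate: white with blue rib and stripes, otherwise exactly as the red plate.  Point: centre, 20 mm above the underside; x along its length to the cut corners, z up. None at the start: this plate is absent.
- red_rib (a point): Grip point on the red plate's rib: middle of its thickness, 25 mm ahead (+x) of the plate's centre and 34 mm above the underside, 6 mm below the rib's top; axes as the plate's. The rib runs along the plate's length, 12 mm thick, 14 high, 52 long, from 6 mm behind to 46 mm ahead of the centre.
- yellow_rib (a point): Grip point on the yellow plate's rib: middle of its thickness, 25 mm ahead (+x) of the plate's centre and 34 mm above the underside, 6 mm below the rib's top; axes as the plate's. 
- green_rib (a point): Grip point on the green plate's rib: middle of its thickness, 25 mm ahead (+x) of the plate's centre and 34 mm above the underside, 6 mm below the rib's top; axes as the plate's. 
- blue_rib (a point): Grip point on the blue plate's rib: middle of its thickness, 25 mm ahead (+x) of the plate's centre and 34 mm above the underside, 6 mm below the rib's top; axes as the plate's. 
- cover (a point): Cover: grey, no wells, black rib, 90 g, shape and size as the red plate; at the start it sits on the nest. The bench between the bays and the shaker, beyond the marker pen (about 0.6 m ahead of the robot), is free. Point: centre, 20 mm above the underside; x along its length to the cut corners, z up.
- cover_rib (a point): Grip point on the cover's black rib, 25 mm ahead of its centre, 34 mm above its underside; axes as the cover's.
- bay1 (a point): Light grey bank of four deep narrow drying bays side by side, 78 mm apart, fixed; bay 1 at the robot's right. A plate may lie flat in each, cut corners away from the robot. Point: centre of the bay's floor, 4 mm above the bench; x along the bay, away from the robot, z up. Inside: 125 mm long (x), 74 wide; walls 4 thick; far wall and partitions rise 60 above the floor, near wall 74.
- bay2 (a point): Bay 2, as bay 1. A clear dust hood with a teal edge covers the near end of all bays, from the near wall to 32 mm inwards; its underside is 70 mm, its top 73 mm above the bay floor. The open mouth, 93 mm long, is shorter than a plate, so a plate cannot be lifted out level.
- bay3 (a point): Bay 3, as bay 1. A plate comes out by lifting its far (rib) end about 30 degrees, its near lower edge staying near the floor as the pivot, then drawing it up and away along its own slope, over the far wall.
- bay4 (a point): Bay 4 (robot's left), as bay 1. Between a plate's rib and the partitions there are 31 mm each side: do not open the fingers wide inside a bay.
- nest (a point): Aluminium stacking nest on a white plate shaker (215 x 150 mm, fixed). Point: centre of the nest's shoulder, 57 mm above the bench, on which the lowest skirt rests; x towards the nest's two cut corners, z up. A land 94 x 56 mm, 5 mm high, shaped as a plate's deck, rises from it.
- start_top (a point): Centre of the top of the shaker's round green start button (26 mm across), on the control strip 112 mm from the nest's centre, towards the robot.
- start (a joint): Travel of the start button in m: 0 up, 0.006 fully down; a spring (about 5 N when fully down) returns it.
- tube_rack: Red rack of blue-capped tubes, 75 x 190 x 75 mm, loose; origin under its centre. Bystander: leave alone.
- spray: Teal spray bottle, 75 mm across, 200 mm tall, loose; origin under its centre. Bystander.
- reagent: Glass bottle with blue cap, 64 mm across, 130 mm tall, loose; origin under its centre. Bystander.
- beaker: Glass beaker, 68 mm across, 85 mm tall, loose; origin under its centre. Bystander.
- marker: Black marker pen lying down, 14 mm thick, 125 mm long, loose; origin under its centre. Bystander.
- tag_box: Yellow box of plant tags, 50 x 75 x 28 mm, loose; origin under its centre. Bystander.
There are look-alikes about, which are no part of the job. Leave any turquoise look-alike of the part that bears yellow alone.

How it is judged (in metres and radians):
On the way, in this order (a step that is already met when the one before it is completed fails the run):
1. the grey cover has been taken off the nest and stands upright on the bench (height (world z) of cover below 0.028 m and angle between cover's own z axis and vertical below 0.1 rad), for 0.2 s.
2. the red-ribbed plate, if there is one, sits home on the nest or on the plates already stacked (horizontal distance between red and nest below 0.013 m and z of red in the frame of nest between 0.0165 and 0.0235 m and angle between red's own z axis and vertical below 0.05 rad and x of red_rib in the frame of nest above 0.01 m and angle between the x axis of red and the x axis of nest, either way round below 0.15 rad), for 0.2 s.
3. the yellow-ribbed plate, if there is one, sits home on the nest or on the plates already stacked (horizontal distance between yellow and nest below 0.013 m and (z of yellow in the frame of nest between 0.0165 and 0.0235 m or z of yellow in the frame of nest between 0.0375 and 0.0445 m) and angle between yellow's own z axis and vertical below 0.05 rad and x of yellow_rib in the frame of nest above 0.01 m and angle between the x axis of yellow and the x axis of nest, either way round below 0.15 rad), for 0.2 s.
4. the green-ribbed plate, if there is one, sits home on the nest or on the plates already stacked (horizontal distance between green and nest below 0.013 m and (z of green in the frame of nest between 0.0165 and 0.0235 m or z of green in the frame of nest between 0.0375 and 0.0445 m or z of green in the frame of nest between 0.0585 and 0.0655 m) and angle between green's own z axis and vertical below 0.05 rad and x of green_rib in the frame of nest above 0.01 m and angle between the x axis of green and the x axis of nest, either way round below 0.15 rad), for 0.2 s.
5. the blue-ribbed plate, if there is one, sits home on the nest or on the plates already stacked (horizontal distance between blue and nest below 0.013 m and (z of blue in the frame of nest between 0.0165 and 0.0235 m or z of blue in the frame of nest between 0.0375 and 0.0445 m or z of blue in the frame of nest between 0.0585 and 0.0655 m or z of blue in the frame of nest between 0.0795 and 0.0865 m) and angle between blue's own z axis and vertical below 0.05 rad and x of blue_rib in the frame of nest above 0.01 m and angle between the x axis of blue and the x axis of nest, either way round below 0.15 rad), for 0.2 s.
6. the grey cover sits home on the topmost plate (horizontal distance between cover and nest below 0.013 m and (z of cover in the frame of nest between 0.0585 and 0.0655 m or z of cover in the frame of nest between 0.0795 and 0.0865 m or z of cover in the frame of nest between 0.1005 and 0.1075 m) and angle between cover's own z axis and vertical below 0.05 rad and x of cover_rib in the frame of nest above 0.01 m and angle between the x axis of cover and the x axis of nest, either way round below 0.15 rad and z of cover in the frame of red above 0.015 m and z of cover in the frame of yellow above 0.015 m and z of cover in the frame of green above 0.015 m and z of cover in the frame of blue above 0.015 m), for 0.2 s.
7. the shaker's start button is pressed fully down (value of joint start above 0.0045 m), for 0.05 s.
At the end, for the whole second after the job is handed in: Present plates and cover stacked on the nest in order, cut corners matched: each within 13 mm of its axis, within 3.5 mm of its home level (multiples of 21 mm), tilted under 0.05 rad, turned under 0.15 rad; start button pressed over 4.5 mm after the cover was on; bystanders moved under 40 mm (all of step 2 and all of step 3 and all of step 4 and all of step 5 and all of step 6 and z of each of yellow, green, blue in the frame of red above 0.015 m and z of each of green, blue in the frame of yellow above 0.015 m and z of blue in the frame of green above 0.015 m); the robot touches nothing.
It fails at once if a bystander (tube rack, spray bottle, reagent bottle, beaker, marker pen or tag box) is moved more than 40 mm (distance of any of tube_rack, spray, reagent, beaker, marker, tag_box from where it was at the start of the episode above 0.04 m).
It fails at once if the start button is pressed before the cover is on the stack (value of joint start above 0.0045 m and (horizontal distance between cover and nest above 0.06 m or z of cover in the frame of nest below 0.05 m)).
Of red_plate, yellow_plate, green_plate, blue_plate only 2 to 4 are there at a start; the rules pass over those that are not, and their reading is None.
At some moment in a run one of cover_lid may be knocked a few centimetres aside while the robot is not near it.
Once in a run the grip may slacken for a moment while it holds something.
It also fails if it takes over 210 s, if anything falls off the work surface, if the arm or the gripper's body presses on something with over 40 N, if the wrist force passes 120 N, or if a joint passes its speed limit or range.

ROBOT

A 6-joint arm with a two-finger parallel gripper is mounted at the origin on the work surface. World frame = base frame: x ahead of the robot, y to its left, z up, the work surface at z = 0. Lengths are in mm, angles in degrees, forces in N, time in s.
With the tool pointing down it reaches from about 350 to 850 mm from the base axis. Payload 8.1 kg.
Tool frame: the origin (TCP) lies at the very end of the fingers, on their centre line; the grasp point (between the pads) lies 19 mm behind it; z points along the fingers, y is the direction in which the jaws open and shut (so a half turn about z gives the same grasp; the last joint's range is limited). The gripper opens to 85 mm and grips with 20 to 120 N. Pads are 22 mm wide; open, the fingers measure 114 mm over their backs; the gripper's body (76 mm by 85 mm) begins 54 mm behind the grasp point. The pads swing forward as they close: fully open they stand 13 mm farther back than shut.
Start: joints at [66.669, 7.471, 85.268, -0, 87.261, -4.893], TCP at [189.743, 569.212, 231.292] pointing down, gripper open.
Joint ranges: [-169.43, 169.43], [-51.17, 129.36], [1.28, 143.12], [-76.62, 256.62], [0, 156.53], [-152.29, 152.29]. Speed limits (degrees/s): [136.94, 136.94, 159.86, 180, 180, 180].

INTERFACE

Orientations are given as [roll, pitch, yaw] about the fixed x, y, z axes, in that order (R = Rz(yaw) Ry(pitch) Rx(roll)).
In Python, from bench import r gives the robot as it stands.
- The arm moves only by the shell command python3 -m jog 'ROWS' [OPENING] [FORCE]. ROWS is JSON, a list of rows, each a list of 6 numbers: the shift along the tool's x, y, z normalised to -1 to 1, where 1 is 0.25 m, then the turn, a rotation vector about the tool's x, y, z normalised to -1 to 1, where 1 is pi rad. In form: [[x, y, z, ax, ay, az], ...]. A call has 1 to 10 rows; each row is the pose to reach, as a shift and turn from the pose commanded when the call began, along the tool's axes at that moment, turning the shorter way round; what a row does not reach only later rows make up. A row lasts 1/10 s, in which the tool goes at most 50 mm and 8.59 degrees, less where a joint would pass 70% of its speed; a pose out of reach is approached as far as the arm can. A call with a number of a shift or a turn outside -1 to 1 is refused whole. A call with a gripper value outside its range is refused whole. OPENING is the opening, from 0 (shut) to 1 (fully open), set as the call begins (- or left out, the last holds). The fingers move at their own pace and stop on an object; FORCE is the grip in N (left out, the last holds). Time passes only in rows, so rows that repeat a pose let the fingers close. It gives the time, the measured TCP pose, the force and the opening at its end, in the units of the state.
- r.sense(): the state, without advancing time (a new reading comes with each control period).
- r.snapshot(name): name is "scene" or "top" or "wrist"; returns a dict with "pixels" (400x640x3 uint8, red, green, blue), "intrinsics" (3x3 intrinsics, pixels), "dist" ([k1, k2, p1, p2, k3] as OpenCV has them; the pictures are not rectified), "extrinsics" (4x4, takes a point from camera to world coordinates). Camera axes: x right, y down, z forward; pixel columns grow to the right and rows downward; lengths in mm; the calibration is good to about 2 mm. A picture is of the moment at which its call begins. There is no depth.
- r.hand_in(): hands the job in, once; it reports no verdict.
The state is a dict: "time": time; "joint_pos": joint angles; "qd": joint speeds; "joint_efforts": joint torques, N m; "tool_pos": TCP position; "tcp_rot": TCP orientation; "ft_force": force on the tool from outside, world axes, zero at the start; "wrist_torque": the same for the moment, N m; "finger_gap": finger opening in mm.
Only numpy, scipy, OpenCV 4.12 (cv2) and the standard library are available. Lean on these libraries where they do the work, as an engineer would, in place of code of your own. Each camera call takes 0.05 s, during which the arm holds its last target.

## Working session

There is one attempt and no reset: what is moved stays moved. The work goes in short steps, Python scripts to look and compute and a shell command to move; the robot and the scene stay as the last step left them, time stands still between calls to the robot, and variables do not carry over. Pictures are saved under pics/ and viewed, and the job is handed in when it is done.

```bash
ls; mkdir -p pics; cat > h.py <<'E'
from bench import r
import numpy as np, cv2
from scipy.spatial.transform import Rotation as R
def snap(n,f=None):
    s=r.snapshot(n)
    if f: cv2.imwrite('pics/'+f,s['pixels'][:,:,::-1])
    return s
def proj(s,P):
    T=np.linalg.inv(np.array(s['extrinsics'])); P=np.atleast_2d(P).astype(float)
    return cv2.projectPoints(P,cv2.Rodrigues(T[:3,:3])[0],T[:3,3],np.array(s['intrinsics']),np.array(s['dist'],float))[0][:,0]
def ray(s,uv,z):
    uv=np.atleast_2d(uv).astype(float)
    n=cv2.undistortPoints(uv[:,None],np.array(s['intrinsics']),np.array(s['dist'],float))[:,0]
    E=np.array(s['extrinsics']); d=np.c_[n,np.ones(len(n))]@E[:3,:3].T; o=E[:3,3]
    z=np.broadcast_to(z,len(n))
    return o+d*((z-o[2])/d[:,2])[:,None]
def pose():
    s=r.sense(); return np.array(s['tool_pos']),R.from_euler('xyz',s['tcp_rot'],degrees=True),s
def go(p,rpy=None):
    t,q,s=pose()
    d=q.inv().apply(np.array(p)-t)/250
    q2=q if rpy is None else R.from_euler('xyz',rpy,degrees=True)
    w=(q.inv()*q2).as_rotvec()/np.pi
    print('row',np.round(d,4),np.round(w,4), 'dist',np.linalg.norm(d)*250)
E
python3 - <<'E'
from h import *
for n in('scene','top','wrist'):
    s=snap(n,n+'0.png'); print(n,np.round(s['extrinsics'],3).tolist(),np.round(s['intrinsics'],1).tolist(),s['dist'])
print(r.sense())
E
```

```text
pics
scene [[-0.708, 0.435, -0.557, 1091.704], [0.706, 0.416, -0.573, 399.314], [-0.018, -0.799, -0.601, 649.633], [0.0, 0.0, 0.0, 1.0]] [[369.7, 0.0, 320.7], [0.0, 369.7, 198.0], [0.0, 0.0, 1.0]] [-0.0283544  0.         0.         0.         0.       ]
top [[-0.008, -0.999, 0.054, 469.08], [-1.0, 0.009, 0.004, -131.445], [-0.005, -0.054, -0.999, 1225.384], [0.0, 0.0, 0.0, 1.0]] [[372.1, 0.0, 320.2], [0.0, 372.1, 200.8], [0.0, 0.0, 1.0]] [-0.05265554  0.          0.          0.          0.        ]
wrist [[0.317, 0.915, 0.25, 126.705], [0.948, -0.306, -0.085, 590.209], [-0.001, 0.264, -0.965, 372.684], [0.0, 0.0, 0.0, 1.0]] [[280.9, 0.0, 324.3], [0.0, 280.9, 199.9], [0.0, 0.0, 1.0]] [-0.02333247  0.          0.          0.          0.        ]
{'time': 0.15, 'joint_pos': array([ 6.66682070e+01,  7.50488887e+00,  8.53155507e+01,  6.54331992e-04,
        8.72626666e+01, -4.89465735e+00]), 'qd': array([-0.03623495, -0.0928925 , -0.14061247,  0.02794529, -0.00663334,
       -0.04257617]), 'joint_efforts': array([ 2.98856517e-03, -5.70060182e+01, -5.01160455e+01, -1.81265832e-04,
        9.48997331e-03,  4.86661975e-05]), 'tool_pos': array([189.57750208, 568.80799452, 230.48254574]), 'tcp_rot': array([-1.79917253e+02, -7.74210277e-03,  1.61562827e+02]), 'ft_force': array([0.61030119, 0.4142328 , 1.04743469]), 'wrist_torque': array([-0.02976848, -0.00607425, -0.02403148]), 'finger_gap': 85.64921870896954}
```

View pics/scene0.png

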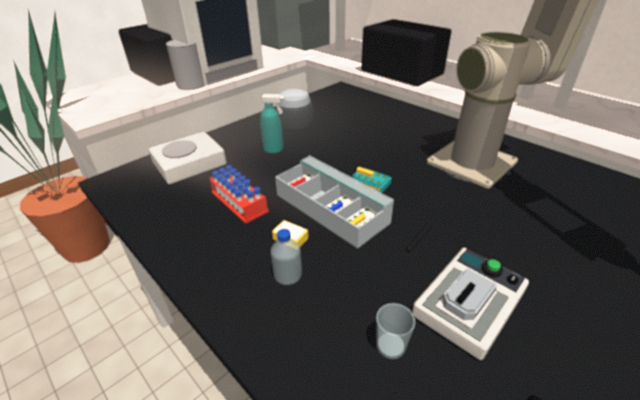

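View pics/top0.png

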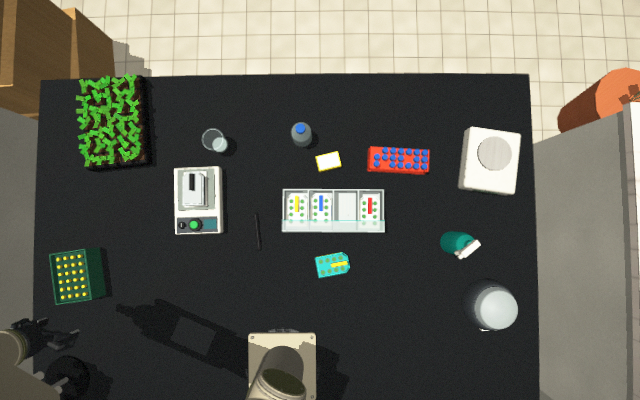

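View pics/wrist0.png

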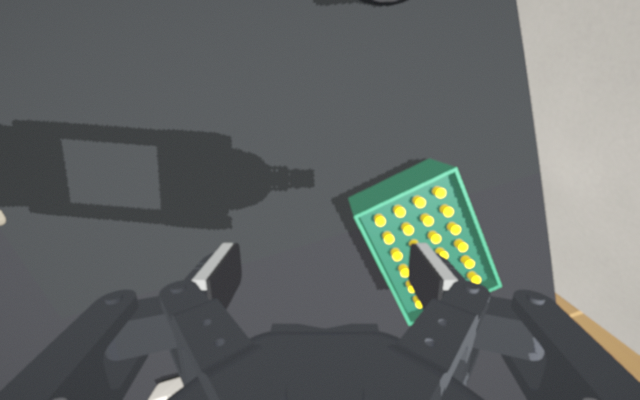

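The scene: red in bay 1, bay 2 empty, blue in bay 3, yellow in bay 4. The cover on the shaker is at top-view pixels (197,187) and the turquoise look-alike is at (332,265), so green is absent. Next I'll zoom in to measure.

```bash
python3 - <<'E'
from h import *
s=snap('top'); p=s['pixels'][:,:,::-1]
a=cv2.resize(p[155:245,165:265],None,fx=8,fy=6,interpolation=cv2.INTER_CUBIC)[:,:]
cv2.imwrite('pics/t1.png',cv2.resize(p[160:240,165:265],None,fx=7,fy=7,interpolation=cv2.INTER_CUBIC))
cv2.imwrite('pics/t2.png',cv2.resize(p[180:240,275:392],None,fx=6.5,fy=6.5,interpolation=cv2.INTER_CUBIC))
hsv=cv2.cvtColor(p,cv2.COLOR_BGR2HSV)
def blob(lo,hi,box):
    m=cv2.inRange(hsv,lo,hi); k=np.zeros_like(m);x0,y0,x1,y1=box;k[y0:y1,x0:x1]=1;m*=k
    n,l,st,c=cv2.connectedComponentsWithStats(m)
    return [(st[i].tolist(),c[i].round(1).tolist()) for i in range(1,n) if st[i][4]>4]
print('red',blob((0,120,100),(8,255,255),(280,185,390,235)))
print('blue',blob((105,120,80),(130,255,255),(280,185,390,235)))
print('yel',blob((22,120,100),(33,255,255),(280,185,390,235)))
print('btn',blob((50,120,50),(80,255,255),(165,210,225,240)))
print('rib',blob((0,0,0),(180,255,45),(180,170,210,210)))
E
```

```text
red [([368, 198, 4, 16, 63], [369.5, 205.4])]
blue [([319, 196, 4, 15, 60], [320.5, 203.0])]
yel [([295, 196, 4, 16, 56], [296.3, 203.1])]
btn [([190, 221, 9, 8, 61], [193.8, 224.4])]
rib [([191, 174, 3, 16, 27], [192.6, 182.4])]
```

View pics/t1.png

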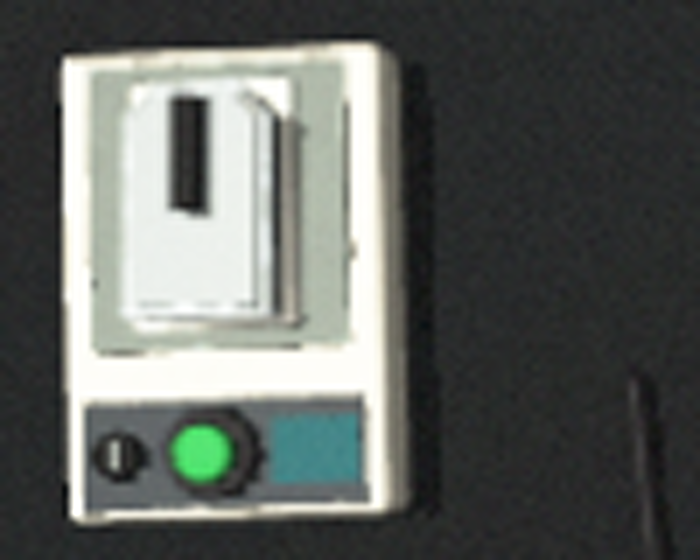

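View pics/t2.png

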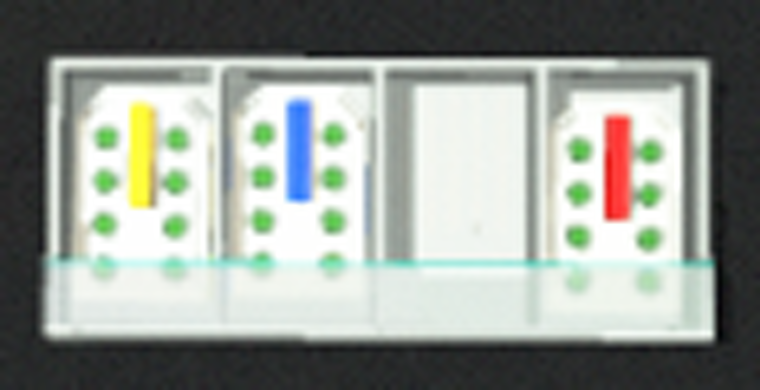

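```bash
python3 - <<'E'
from h import *
s=snap('top')
t2=lambda x,y:(275+(x+.5)/6.5-.5,180+(y+.5)/6.5-.5); t1=lambda x,y:(165+(x+.5)/7-.5,160+(y+.5)/7-.5)
def show(n,uv,z): print(n,np.round(ray(s,uv,z),1).tolist())
show('bank far corners L,R',[t2(50,59),t2(711,61)],64)
show('hood L R near',[t2(44,338),t2(714,340)],77); show('hood edge',[t2(44,260),t2(714,262)],77)
show('partition tops far',[t2(218,62),t2(379,63),t2(541,64)],64)
for n,a,b in(('yel',(143,103),(143,207)),('blue',(299,99),(299,201)),('red',(617,115),(617,220))): show(n,[t2(*a),t2(*b)],44)
show('cover rib',[t1(189,95),t1(189,212)],97); show('btn',[t1(203,452)],50)
show('strip corners',[t1(62,58),t1(70,520),t1(85,405),t1(363,397)],45)
show('cover deck',[t1(122,88),t1(275,88),t1(122,312),t1(270,312)],83)
show('marker',[t1(640,380)],10)
E
```

```text
bank far corners L,R [[570.8, -7.9, 64.0], [567.1, -326.5, 64.0]]
hood L R near [[437.0, -6.0, 77.0], [433.4, -323.5, 77.0]]
hood edge [[474.0, -6.1, 77.0], [470.3, -324.1, 77.0]]
partition tops far [[568.6, -88.9, 64.0], [567.5, -166.5, 64.0], [566.3, -244.5, 64.0]]
yel [[550.5, -51.3, 44.0], [499.6, -51.1, 44.0]]
blue [[551.8, -127.7, 44.0], [501.9, -127.3, 44.0]]
red [[542.6, -283.3, 44.0], [491.3, -282.5, 44.0]]
cover rib [[618.5, 268.1, 97.0], [566.9, 267.5, 97.0]]
btn [[461.6, 276.6, 50.0]]
strip corners [[643.2, 346.2, 45.0], [431.0, 339.7, 45.0], [483.4, 333.3, 45.0], [486.1, 204.8, 45.0]]
cover deck [[623.8, 303.4, 83.0], [623.0, 234.4, 83.0], [524.0, 302.1, 83.0], [523.4, 235.7, 83.0]]
marker [[493.6, 84.2, 10.0]]
```

```bash
python3 - <<'E'
from h import *
go([400,420,240],[180,0,181]); 
E
```

```text
row [-0.9867 -0.2992 -0.0368] [-3.00e-04 -1.00e-04 -1.08e-01] dist 257.9303688684183
```

```bash
python3 -m jog '[[-0.2,-0.06,-0.01,0,0,-0.03],[-0.4,-0.12,-0.02,0,0,-0.06],[-0.6,-0.18,-0.03,0,0,-0.09],[-0.8,-0.24,-0.035,0,0,-0.108],[-0.987,-0.3,-0.037,0,0,-0.108],[-0.987,-0.3,-0.037,0,0,-0.108]]' 0.45; python3 - <<'E'
from h import *
go([597.7,268,180],[180,0,181]); 
E
```

```text
time: 0.85
tool_pos: [404.1, 416.5, 240.5]
tcp_rot: [-179.9, 0.1, -179.3]
ft_force: [-0.4, 0.8, 0.1]
finger_gap: 38.5
row [-0.7665 -0.6035  0.2439] [-0.0004  0.0005 -0.0016] dist 251.41037681024642
```

```bash
python3 -m jog '[[-0.19,-0.15,0.06,0,0,0],[-0.38,-0.3,0.12,0,0,0],[-0.57,-0.45,0.18,0,0,-0.0016],[-0.766,-0.603,0.244,0,0,-0.0016],[-0.766,-0.603,0.244,0,0,-0.0016],[-0.766,-0.603,0.244,0,0,-0.0016]]' 0.45; python3 - <<'E'
from h import *
s=snap('wrist','w1.png');snap('scene','s1.png')
print(proj(s,[[618.5,268.1,97],[566.9,267.5,97],[592.7,267.8,97]]))
go([597.7,268,110],[180,0,181])
E
```

```text
time: 1.45
tool_pos: [596.6, 268.1, 176.2]
tcp_rot: [-179.8, -0.2, -179.0]
ft_force: [0.1, 0.4, -0.3]
finger_gap: 38.3
[[323.98649527 231.72535256]
 [324.28474854 171.07428117]
 [324.13120035 202.29016953]]
row [-0.0142 -0.0157  0.2729] [-0.0001 -0.0007  0.0009] dist 68.42832280344885
```

View pics/w1.png

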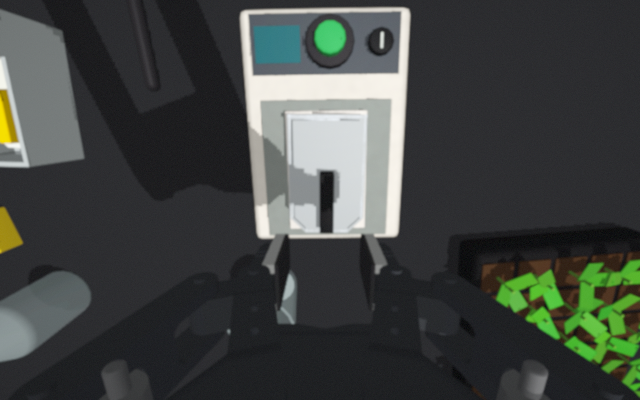

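```bash
python3 -m jog '[[0,-0.005,0.1,0,0,0],[0,-0.006,0.2,0,0,0],[-0.004,-0.006,0.28,0,0,0],[-0.004,-0.006,0.352,0,0,0],[-0.004,-0.006,0.352,0,0,0],[-0.004,-0.006,0.352,0,0,0]]' 0.45; python3 - <<'E'
from h import *
s=snap('wrist','w2.png')
print(r.sense()['finger_gap']);go([597.7,269,87],[180,0,181])
E
```

```text
time: 2.15
tool_pos: [594.5, 272.5, 92.3]
tcp_rot: [180.0, -0.0, -178.6]
ft_force: [0.6, 0.5, -0.0]
finger_gap: 38.6
38.77465708036666
row [-0.0092 -0.0142  0.0247] [0.0003 0.0005 0.002 ] dist 7.487152174216261
```

View pics/w2.png

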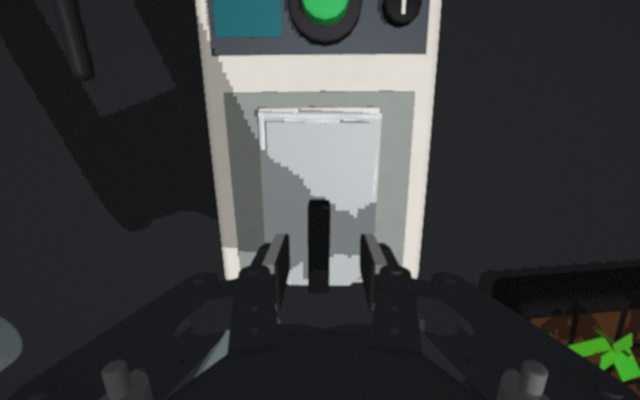

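```bash
python3 -m jog '[[-0.009,0.013,0.01,0,0,0.002],[-0.009,0.013,0.024,0,0,0.002],[-0.009,0.013,0.024,0,0,0.002],[-0.009,0.013,0.024,0,0,0.002]]' 0.45; python3 - <<'E'
from h import *
for i in range(3):
  r.snapshot('top'); print(pose()[0],r.sense()['tcp_rot'],r.sense()['ft_force'])
E
```

```text
time: 2.6
tool_pos: [597.4, 274.4, 85.6]
tcp_rot: [-180.0, -0.0, -179.1]
ft_force: [-1.0, 0.6, -0.1]
finger_gap: 38.6
[597.4565009  274.39143158  85.61947837] [ 1.79999286e+02 -2.42322714e-03 -1.79078559e+02] [0.32171741 0.23948883 0.36581979]
[597.47522484 274.38207487  85.60842887] [-1.79998741e+02 -2.96959592e-04 -1.79077272e+02] [-0.1326246   0.3481437  -0.08242161]
[597.51635266 274.3736812   85.65318258] [ 1.79997940e+02  5.68793224e-03 -1.79080058e+02] [-0.26795521 -0.17727347  0.67856592]
```

```bash
python3 -m jog '[[0,-0.0215,0,0,0,0],[0,-0.0215,0,0,0,0],[0,-0.0215,0,0,0,0]]' 0.45; python3 -m jog '[[0,0,0,0,0,0],[0,0,0,0,0,0],[0,0,0,0,0,0],[0,0,0,0,0,0],[0,0,0,0,0,0],[0,0,0,0,0,0]]' 0 60; python3 - <<'E'
from h import *
s=snap('wrist','w3.png')
print(pose()[0],r.sense()['tcp_rot'],r.sense()['ft_force'],r.sense()['finger_gap'])
E
```

```text
time: 3.05
tool_pos: [597.6, 268.8, 85.6]
tcp_rot: [180.0, -0.0, -179.1]
ft_force: [0.5, 0.7, -0.2]
finger_gap: 38.6
time: 3.65
tool_pos: [597.7, 269.2, 85.8]
tcp_rot: [180.0, 0.0, -179.1]
ft_force: [0.2, 0.3, 2.5]
finger_gap: 10.4
[597.71487228 269.20889944  85.82709573] [ 1.79989517e+02  2.99292171e-02 -1.79067556e+02] [-0.11034715  1.18886658  2.2576591 ] 9.979366150863097
```

View pics/w3.png

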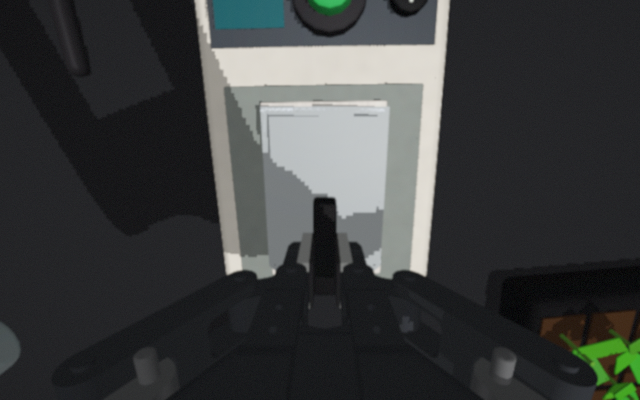

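```bash
python3 -m jog '[[0,0,-0.05,0,0,0],[0,0,-0.1,0,0,0],[0,0,-0.2,0,0,0],[0,0,-0.3,0,0,0],[0,0,-0.4,0,0,0],[0,0,-0.4,0,0,0],[0,0,-0.4,0,0,0]]' ; python3 - <<'E'
from h import *
s=snap('scene','s2.png');snap('wrist','w4.png');s=snap('top','t3.png')
p=s['pixels'];cv2.imwrite('pics/t3.png',cv2.resize(p[140:260,160:400,::-1],None,fx=3.3,fy=3.3,interpolation=cv2.INTER_CUBIC))
print(r.sense()['finger_gap'])
go([630,95,190],[180,0,181])
E
```

```text
time: 4.4
tool_pos: [598.2, 269.3, 187.2]
tcp_rot: [180.0, 0.1, -179.1]
ft_force: [0.0, -0.2, -0.4]
finger_gap: 10.1
10.0679690797146
row [-0.1219 -0.6972 -0.0237] [-0.0003 -0.0007 -0.0004] dist 177.03900690446923
```

View pics/s2.png

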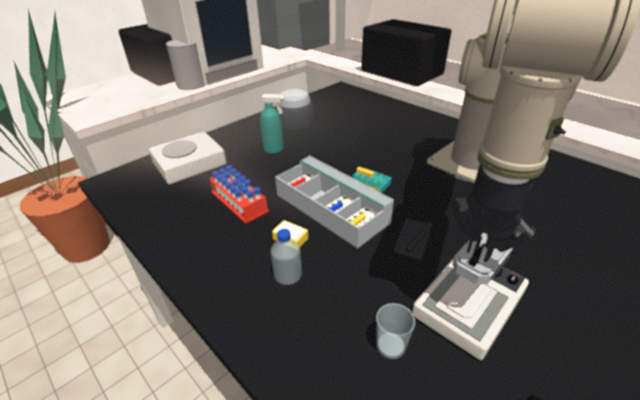

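View pics/w4.png

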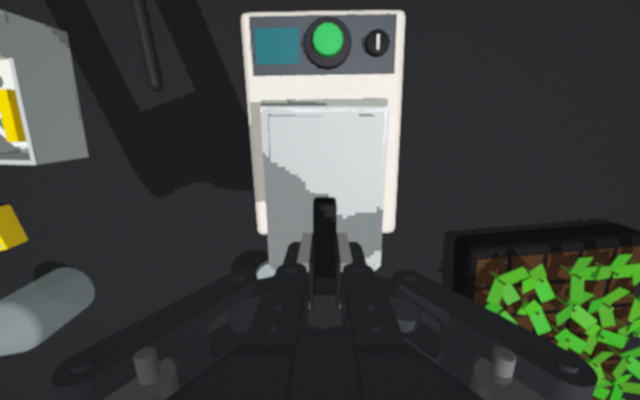

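```bash
python3 -m jog '[[-0.024,-0.14,0,0,0,0],[-0.049,-0.28,0,0,0,0],[-0.073,-0.42,0,0,0,0],[-0.098,-0.56,0.05,0,0,0],[-0.14,-0.697,0.2,0,0,0],[-0.14,-0.697,0.35,0,0,0],[-0.14,-0.697,0.5,0,0,0],[-0.14,-0.697,0.58,0,0,0],[-0.14,-0.697,0.61,0,0,0],[-0.14,-0.697,0.61,0,0,0]]' ; python3 - <<'E'
from h import *
go([633,95,28.7],[180,0,181])
E
```

```text
time: 5.55
tool_pos: [633.5, 95.2, 31.3]
tcp_rot: [-180.0, -0.2, -179.1]
ft_force: [0.3, 0.2, -0.5]
finger_gap: 9.9
row [ 0.002  -0.0009  0.0104] [-0.0001 -0.0014 -0.0004] dist 2.648541293116999
```

```bash
python3 -m jog '[[0,0,0.006,0,0,0],[0,0,0.011,0,0,0],[0,0,0.011,0,0,0]]'; python3 -m jog '[[0,0,0,0,0,0],[0,0,0,0,0,0],[0,0,0,0,0,0],[0,0,0,0,0,0],[0,0,0,0,0,0]]' 0.4;  python3 -m jog '[[0,0,-0.1,0,0,0],[0,0,-0.25,0,0,0],[0,0,-0.45,0,0,0],[0,0,-0.65,0,0,0],[0,0,-0.65,0,0,0]]' ; python3 - <<'E'
from h import *
s=snap('wrist','w5.png'); snap('scene','s3.png')
s=snap('top')
p=s['pixels'];cv2.imwrite('pics/t3.png',cv2.resize(p[140:260,160:400,::-1],None,fx=3.3,fy=3.3,interpolation=cv2.INTER_CUBIC))
E
```

```text
time: 5.85
tool_pos: [635.6, 95.6, 30.6]
tcp_rot: [180.0, 0.0, -179.1]
ft_force: [-0.5, -0.2, -1.0]
finger_gap: 10.0
time: 6.35
tool_pos: [635.4, 95.4, 30.4]
tcp_rot: [-180.0, 0.0, -179.1]
ft_force: [0.3, 0.1, 0.2]
finger_gap: 34.5
time: 6.85
tool_pos: [640.1, 95.8, 203.3]
tcp_rot: [180.0, 0.9, -179.1]
ft_force: [1.4, -0.5, 0.4]
finger_gap: 33.8
```

View pics/w5.png

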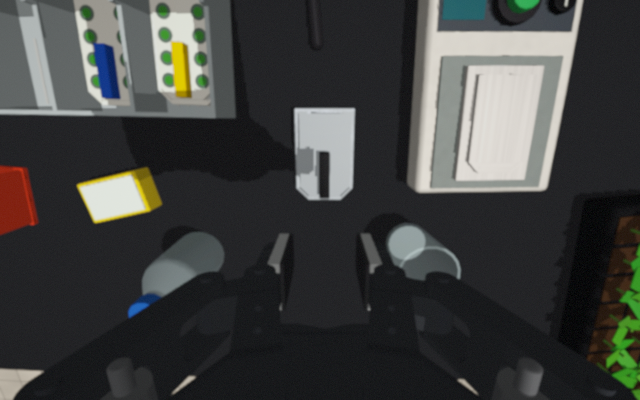

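View pics/t3.png

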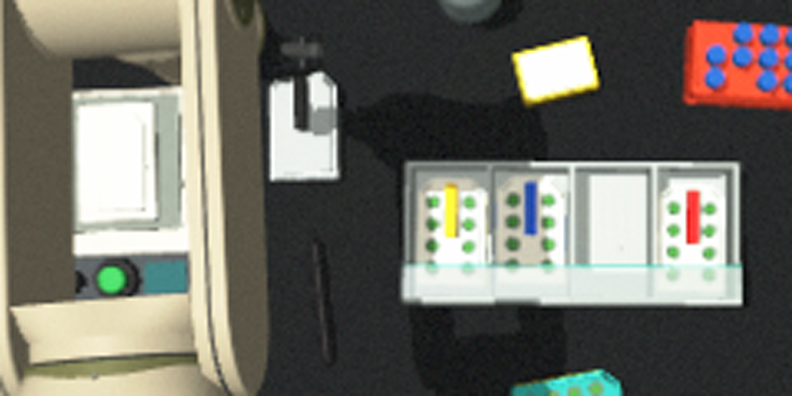

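View pics/s3.png

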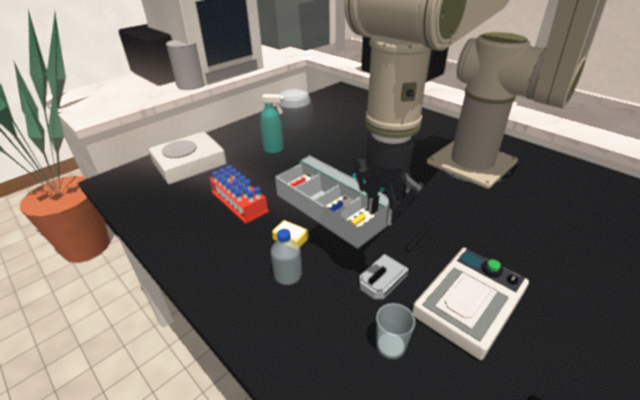

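```bash
python3 -m jog '[[0.04,-0.15,0,0,0,0],[0.09,-0.3,0,0,0,0],[0.13,-0.45,0,0,0,0],[0.18,-0.6,0,0,0,0],[0.22,-0.75,0,0,0,0],[0.27,-0.9,0,0,0,0],[0.3,-1,0,0,0,0],[0.3,-1,0,0,0,0]]' 0.31; python3 - <<'E'
from h import *
go([522,-283,170],[180,0,179.2])
E
```

```text
time: 7.8
tool_pos: [562.0, -158.6, 190.0]
tcp_rot: [180.0, -0.3, -179.3]
ft_force: [0.7, 0.2, -0.5]
finger_gap: 26.5
row [ 0.1659 -0.4957  0.0806] [ 0.0002 -0.0014  0.0084] dist 132.2362423561604
```

```bash
python3 -m jog '[[0.05,-0.15,0.02,0,0,0],[0.1,-0.3,0.04,0,0,0.005],[0.14,-0.42,0.06,0,0,0.0084],[0.166,-0.496,0.08,0,0,0.0084],[0.166,-0.496,0.08,0,0,0.0084],[0.166,-0.496,0.08,0,0,0.0084]]' 0.31; python3 - <<'E'
from h import *
s=snap('wrist','w6.png')
print(proj(s,[[542.6,-283.3,44],[491.3,-282.5,44]]))
go([522,-283,100],[180,0,179.2])
E
```

```text
time: 8.4
tool_pos: [524.4, -279.3, 171.0]
tcp_rot: [179.9, -0.1, 179.4]
ft_force: [-0.2, 0.2, -0.3]
finger_gap: 26.6
[[320.09989362 210.61234613]
 [320.10538528 159.41774595]]
row [ 0.0109 -0.0166  0.2865] [ 0.0005 -0.0005  0.0014] dist 71.79953636202279
```

View pics/w6.png

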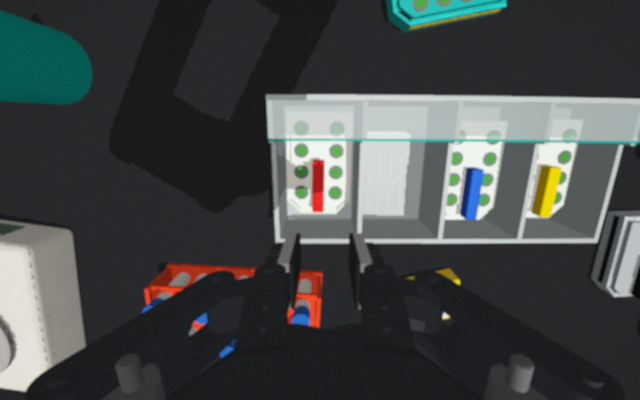

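```bash
python3 -m jog '[[0.01,-0.018,0.1,0,0,0.001],[0.01,-0.018,0.25,0,0,0.001],[0.01,-0.018,0.4,0,0,0.001],[0.01,-0.018,0.4,0,0,0.001],[0.01,-0.018,0.4,0,0,0.001]]' 0.31; python3 - <<'E'
from h import *
s=snap('wrist','w7.png')
print(proj(s,[[542.6,-283.3,44],[491.3,-282.5,44]]))
go([522,-283.5,33],[180,0,179.2])
E
```

```text
time: 8.95
tool_pos: [522.4, -283.4, 72.7]
tcp_rot: [179.9, -0.1, 179.3]
ft_force: [-0.4, -0.3, 1.0]
finger_gap: 26.6
[[324.7069967  257.23354313]
 [324.96637853 181.9843966 ]]
row [0.0065 0.0041 0.1662] [-0.0002  0.0004  0.0006] dist 41.59692195115372
```

View pics/w7.png

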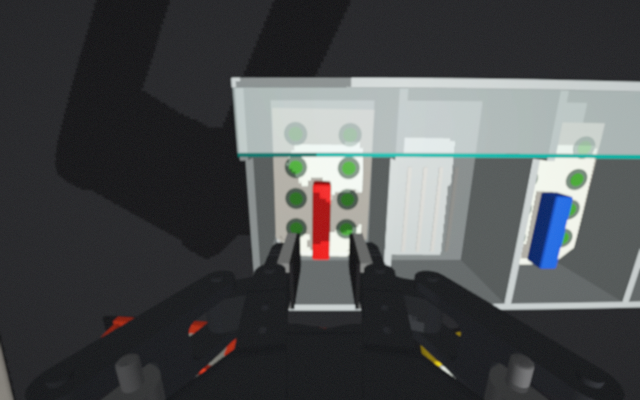

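```bash
python3 -m jog '[[0.006,-0.005,0.05,0,0,0],[0.006,-0.005,0.1,0,0,0],[0.006,-0.005,0.15,0,0,0],[0.006,-0.005,0.162,0,0,0],[0.006,-0.005,0.162,0,0,0],[0.006,-0.005,0.162,0,0,0]]' 0.31; python3 -m jog '[[0,0,0,0,0,0],[0,0,0,0,0,0],[0,0,0,0,0,0],[0,0,0,0,0,0],[0,0,0,0,0,0],[0,0,0,0,0,0]]' 0 70; python3 - <<'E'
from h import *
s=snap('wrist','w8.png')
E
```

```text
time: 9.6
tool_pos: [521.0, -286.2, 32.4]
tcp_rot: [-180.0, 0.0, 179.2]
ft_force: [0.1, 0.1, -0.8]
finger_gap: 26.4
time: 10.2
tool_pos: [521.4, -286.5, 33.1]
tcp_rot: [-180.0, 0.1, 179.2]
ft_force: [0.3, -0.7, 6.3]
finger_gap: 9.4
```

View pics/w8.png

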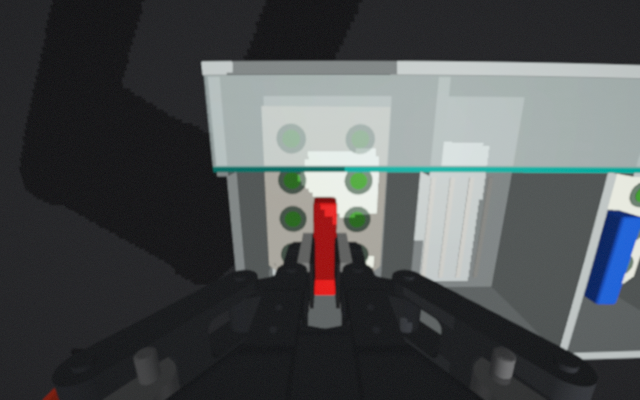

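```bash
cat > tilt.py <<'E'
import numpy as np
def tilt(a=77,b=28.8,sh=9,lift=2,ths=(8,16,24,33)):
    for th in ths:
        t=np.radians(th); f=th/ths[-1]
        dx=f*sh+a*np.cos(t)-b*np.sin(t)-a; dz=min(1,th/8)*lift+a*np.sin(t)+b*np.cos(t)-b
        print(th,'[%.3f,0,%.3f,0,%.4f,0]'%(-dx/250,-dz/250,-th/180))
    t=np.radians(ths[-1]);return dx,dz
if __name__=='__main__': tilt()
E
python3 tilt.py
```

```text
8 [0.010,0,-0.050,0,-0.0444,0]
16 [0.026,0,-0.088,0,-0.0889,0]
24 [0.047,0,-0.123,0,-0.1333,0]
33 [0.076,0,-0.157,0,-0.1833,0]
```

```bash
python3 -m jog '[[0.004,0,-0.028,0,-0.022,0],[0.010,0,-0.050,0,-0.0444,0],[0.018,0,-0.069,0,-0.0667,0],[0.026,0,-0.088,0,-0.0889,0]]'; python3 -m jog '[[0,0,0,0,0,0],[0,0,0,0,0,0]]'; python3 - <<'E'
from h import *
s=snap('wrist','w9.png');snap('scene','s4.png')
p=snap('scene')['pixels'];cv2.imwrite('pics/s4.png',cv2.resize(p[130:270,180:420,::-1],None,fx=3.3,fy=3.3,interpolation=cv2.INTER_CUBIC))
E
```

```text
time: 10.65
tool_pos: [514.0, -285.8, 54.1]
tcp_rot: [-180.0, 16.1, 179.2]
ft_force: [-0.9, 0.1, -1.3]
finger_gap: 10.0
time: 10.85
tool_pos: [513.7, -286.1, 54.0]
tcp_rot: [180.0, 15.9, 179.2]
ft_force: [0.1, -1.1, -0.7]
finger_gap: 10.0
```

View pics/w9.png

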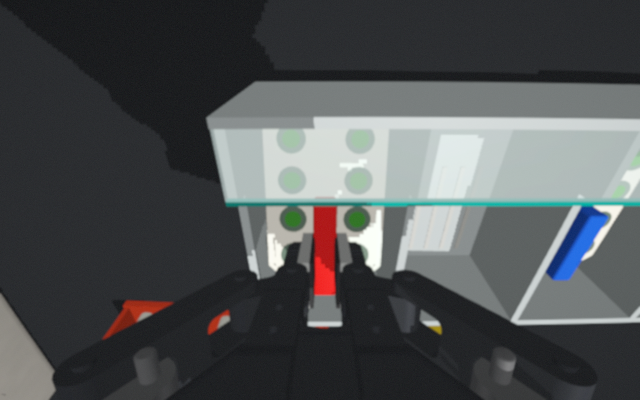

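View pics/s4.png

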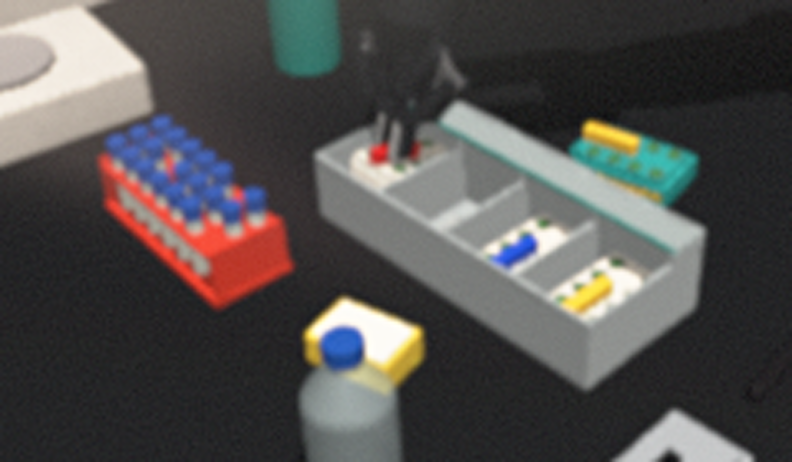

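```bash
python3 - <<'E'
from h import *
go([507,-286,63],[180,24.5,179.2])
go([501.2,-286,71.5],[180,33,179.2])
E
```

```text
row [ 0.0209 -0.0001 -0.0419] [ 0.0001 -0.0475  0.0004] dist 11.707464996307596
row [ 0.0339 -0.0004 -0.081 ] [ 0.0001 -0.0947  0.0004] dist 21.942551351625017
```

```bash
python3 -m jog '[[0.011,0,-0.021,0,-0.024,0],[0.021,0,-0.042,0,-0.0475,0],[0.028,0,-0.062,0,-0.071,0],[0.034,0,-0.081,0,-0.0947,0],[0.034,0,-0.081,0,-0.0947,0]]'; python3 - <<'E'
from h import *
s=snap('wrist','w10.png')
p=snap('scene')['pixels'];cv2.imwrite('pics/s5.png',cv2.resize(p[130:270,180:420,::-1],None,fx=3.3,fy=3.3,interpolation=cv2.INTER_CUBIC))
E
```

```text
time: 11.5
tool_pos: [510.4, -277.7, 82.7]
tcp_rot: [-178.9, 31.5, 178.1]
ft_force: [-4.8, -12.3, -4.3]
finger_gap: 10.7
```

View pics/s5.png

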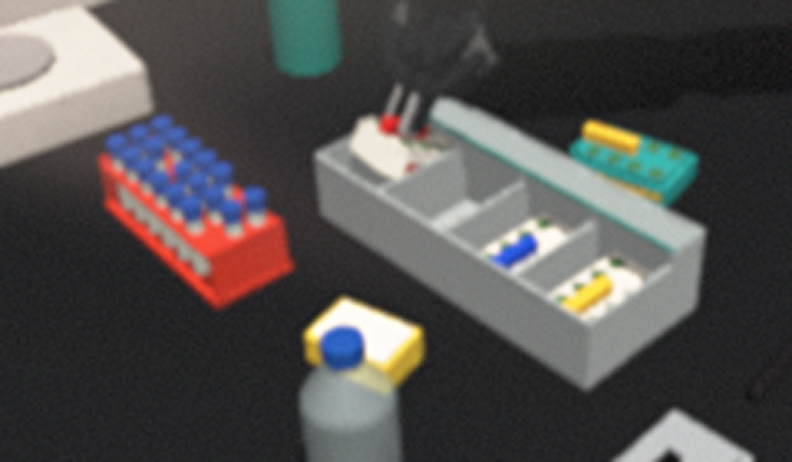

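View pics/w10.png

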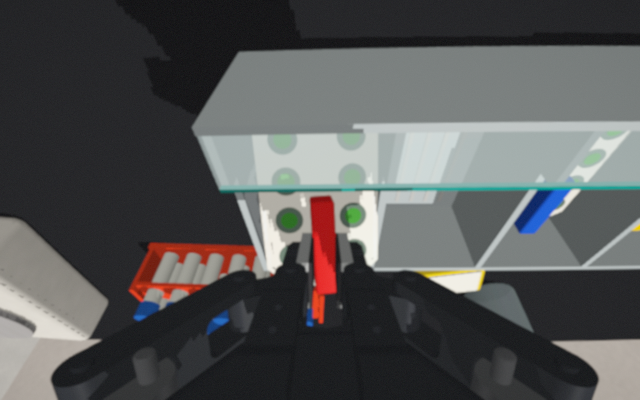

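```bash
python3 -m jog '[[0,0,0,0,0,0],[0,0,0,0,0,0]]'; python3 - <<'E'
from h import *
s=r.sense(); print(s['joint_pos'].round(1),s['qd'].round(1),s['joint_efforts'].round(1),s['wrist_torque'])
go([501.2,-285.5,71.5],[180,33,179.2])
E
```

```text
time: 11.8
tool_pos: [510.6, -278.0, 82.3]
tcp_rot: [-178.9, 31.4, 178.2]
ft_force: [-7.6, -18.3, -4.7]
finger_gap: 9.6
[ -46.7   -9.9  124.7   30.    45.2 -152.2] [ 0.   0.2 -0.1  0.1 -0.1  0. ] [ 10.9 -37.5 -44.    7.    2.7   0.6] [-3.03432374  1.8960064  -1.25097913]
row [ 0.0536 -0.0309  0.0184] [-0.0088 -0.009  -0.0045] dist 16.138166210566084
```

```bash
python3 - <<'E'
from h import *
go([513.7,-286,54],[180,16,179.2])
E
```

```text
row [ 0.0474 -0.0297  0.1042] [-0.008   0.0854 -0.0058] dist 29.562164768645612
```

```bash
python3 -m jog '[[0.012,-0.008,0.026,-0.002,0.021,-0.0015],[0.024,-0.015,0.052,-0.004,0.042,-0.003],[0.036,-0.022,0.078,-0.006,0.063,-0.004],[0.047,-0.03,0.104,-0.008,0.0854,-0.0058],[0.047,-0.03,0.104,-0.008,0.0854,-0.0058]]'; python3 - <<'E'
from h import *
go([521.4,-286,33.5],[180,0,179.2])
print(r.sense()['joint_pos'].round(1))
s=snap('wrist','w11.png')
E
```

```text
time: 12.3
tool_pos: [515.9, -282.0, 53.5]
tcp_rot: [179.6, 16.0, 179.3]
ft_force: [0.3, -0.1, 1.2]
finger_gap: 9.7
row [ 0.0005 -0.0164  0.0829] [0.0023 0.0887 0.001 ] dist 21.119630572101837
[ -40.1    3.2  111.    12.8   54.4 -136. ]
```

View pics/w11.png

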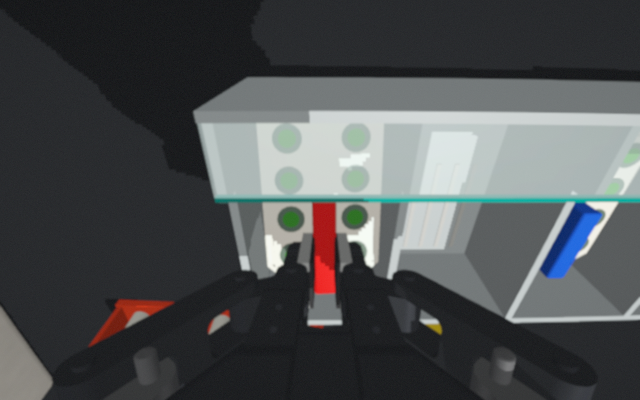

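```bash
python3 -m jog '[[0,-0.003,0.02,0,0.022,0],[0,-0.006,0.041,0.001,0.044,0],[0,-0.008,0.062,0.002,0.066,0],[0,-0.008,0.079,0.002,0.0887,0.001],[0,-0.008,0.079,0.002,0.0887,0.001],[0,-0.008,0.079,0.002,0.0887,0.001]]'; python3 - <<'E'
from h import *
go([521.4,-284,33],[180,0,179.2])
E
```

```text
time: 12.95
tool_pos: [520.5, -284.0, 35.2]
tcp_rot: [179.9, 0.2, 179.2]
ft_force: [-0.2, -1.4, 5.8]
finger_gap: 9.9
row [-0.0036 -0.0001  0.0089] [ 0.0003  0.0012 -0.0003] dist 2.3960916815845055
```

```bash
python3 -m jog '[[0,0,0,0,0,0],[0,0,0,0,0,0],[0,0,0,0,0,0],[0,0,0,0,0,0],[0,0,0,0,0,0]]' 0.31; python3 -m jog '[[0,0,-0.1,0,0,0],[0,0,-0.25,0,0,0],[0,0,-0.4,0,0,0],[0,0,-0.5,0,0,0],[0,0,-0.5,0,0,0]]'; python3 -m jog '[[0,0,0,0,0,0.045],[0,0,0,0,0,0.09],[0,0,0,0,0,0.135],[0,0,0,0,0,0.18],[0,0,0,0,0,0.225],[0,0,0,0,0,0.27],[0,0,0,0,0,0.315],[0,0,0,0,0,0.36],[0,0,0,0,0,0.405],[0,0,0,0,0,0.45]]';  python3 -m jog '[[0,0,0,0,0,0.045],[0,0,0,0,0,0.09],[0,0,0,0,0,0.135],[0,0,0,0,0,0.18],[0,0,0,0,0,0.225],[0,0,0,0,0,0.27],[0,0,0,0,0,0.315],[0,0,0,0,0,0.36],[0,0,0,0,0,0.405],[0,0,0,0,0,0.45]]'; python3 - <<'E'
from h import *
print(r.sense()['joint_pos'].round(1))
go([521.4,-284,160],[180,0,-0.9])
E
```

```text
time: 13.45
tool_pos: [519.2, -283.4, 34.1]
tcp_rot: [179.9, 0.1, 179.1]
ft_force: [-0.3, 0.8, 0.6]
finger_gap: 26.7
time: 13.95
tool_pos: [521.8, -285.3, 164.7]
tcp_rot: [-179.8, 0.5, 179.1]
ft_force: [0.1, -0.8, 0.9]
finger_gap: 26.4
time: 14.95
tool_pos: [518.7, -283.3, 157.9]
tcp_rot: [180.0, -0.2, 97.8]
ft_force: [0.0, -0.8, 0.6]
finger_gap: 26.4
time: 15.95
tool_pos: [518.7, -283.3, 157.9]
tcp_rot: [-179.8, -0.1, 16.8]
ft_force: [0.8, 0.4, 0.1]
finger_gap: 26.9
[-33.7   8.7  91.6   0.1  79.7  39.5]
row [ 0.0095  0.0056 -0.0083] [-0.0009 -0.0002  0.0981] dist 3.459855831268085
```

```bash
python3 -m jog '[[0,0,0,0,0,0.05],[0.01,0,0,0,0,0.0981],[0.01,0,0,0,0,0.0981],[0.01,0,0,0,0,0.0981]]'; python3 - <<'E'
from h import *
s=snap('wrist','w12.png')
t=snap('top');p=t['pixels'];cv2.imwrite('pics/t4.png',cv2.resize(p[180:240,275:392,::-1],None,fx=6.5,fy=6.5,interpolation=cv2.INTER_CUBIC))
go([521.4,-284,100],[180,0,-0.9])
E
```

```text
time: 16.35
tool_pos: [521.2, -282.7, 158.4]
tcp_rot: [-179.9, -0.0, -0.3]
ft_force: [0.4, 0.0, 0.4]
finger_gap: 26.3
row [0.     0.0051 0.235 ] [-0.0007 -0.0003  0.003 ] dist 58.7568747078152
```

View pics/w12.png

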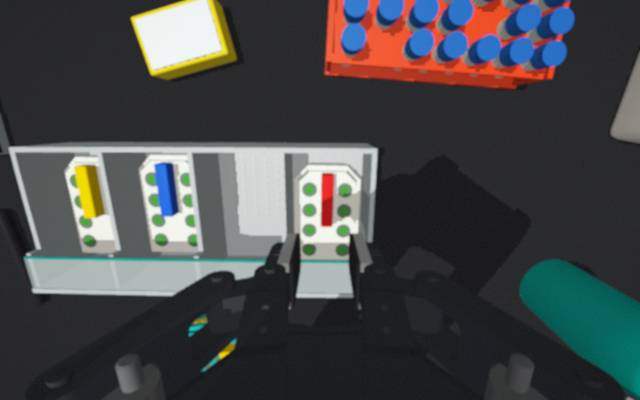

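View pics/t4.png

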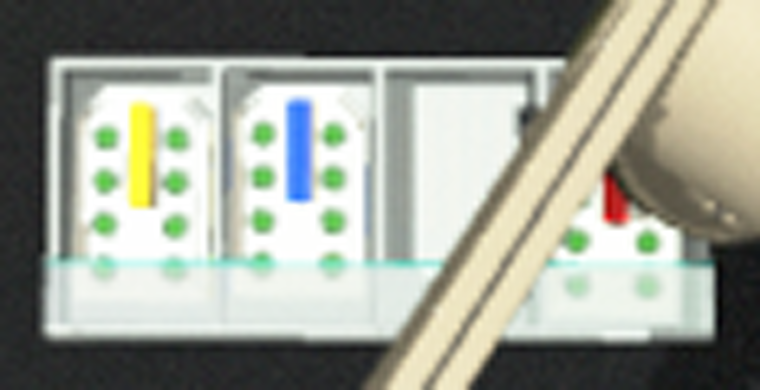

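```bash
python3 - <<'E'
from h import *
s=snap('wrist')
hsv=cv2.cvtColor(s['pixels'],cv2.COLOR_RGB2HSV)
m=cv2.inRange(hsv,(0,120,80),(8,255,255))|cv2.inRange(hsv,(172,120,80),(180,255,255)); m[:150]=0;m[240:]=0
c=max(cv2.findContours(m,0,1)[0],key=cv2.contourArea); print(cv2.boundingRect(c),cv2.minAreaRect(c))
x,y,w,h=cv2.boundingRect(c)
print(ray(s,[(x+w/2,y),(x+w/2,y+h),],44)); print(proj(s,[pose()[0]]))
E
```

```text
(321, 174, 13, 52) ((327.0301208496094, 199.52102661132812), (11.058921813964844, 51.15261459350586), 1.1691392660140991)
[[ 543.16051643 -285.4567892    44.        ]
 [ 491.94219964 -285.23590021   44.        ]]
[[324.80810139 249.38173517]]
```

```bash
python3 -m jog '[[0.003,0.009,0.1,0,0,0.003],[0.003,0.009,0.2,0,0,0.003],[0.003,0.009,0.34,0,0,0.003],[0.003,0.009,0.44,0,0,0.003],[0.003,0.009,0.48,0,0,0.003],[0.003,0.009,0.48,0,0,0.003],[0.003,0.009,0.48,0,0,0.003]]'; python3 - <<'E'
from h import *
s=snap('wrist','w13.png')
go([522,-285,33],[180,0,-0.9])
E
```

```text
time: 17.2
tool_pos: [523.3, -285.5, 40.5]
tcp_rot: [-179.9, -0.2, -1.1]
ft_force: [0.6, 0.5, 1.0]
finger_gap: 26.5
row [-0.007  -0.003   0.0326] [-0.0001 -0.0012 -0.001 ] dist 8.375021082311891
```

View pics/w13.png

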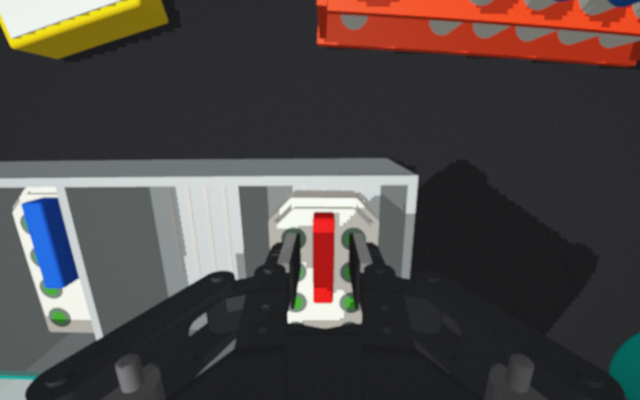

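```bash
python3 -m jog '[[-0.002,0,0.015,0,0,0],[-0.002,0,0.031,0,0,0],[-0.002,0,0.031,0,0,0]]';  python3 -m jog '[[0,0,0,0,0,0],[0,0,0,0,0,0],[0,0,0,0,0,0],[0,0,0,0,0,0],[0,0,0,0,0,0],[0,0,0,0,0,0]]' 0 70; python3 - <<'E'
from h import *
go([514,-285,55],[180,-16,-0.9])
E
```

```text
time: 17.55
tool_pos: [521.9, -284.9, 31.3]
tcp_rot: [-179.9, -0.1, -1.1]
ft_force: [-0.4, 0.2, -0.0]
finger_gap: 26.7
time: 18.15
tool_pos: [522.2, -285.1, 31.7]
tcp_rot: [-179.9, -0.1, -1.1]
ft_force: [-0.6, 0.3, 2.8]
finger_gap: 9.8
row [-0.0327  0.0002 -0.0933] [-0.0004  0.0883 -0.0012] dist 24.712143382124157
```

```bash
python3 -m jog '[[-0.004,0,-0.028,0,0.022,0],[-0.010,0,-0.050,0,0.0444,0],[-0.018,0,-0.069,0,0.0667,0],[-0.026,0,-0.088,0,0.0889,0],[-0.036,0,-0.106,0,0.111,0],[-0.047,0,-0.123,0,0.1333,0],[-0.061,0,-0.14,0,0.158,0],[-0.076,0,-0.157,0,0.1833,0],[-0.076,0,-0.157,0,0.1833,0],[-0.076,0,-0.157,0,0.1833,0]]'; python3 - <<'E'
from h import *
print(r.sense()['joint_pos'].round(1))
s=snap('wrist','w14.png')
p=snap('scene')['pixels'];cv2.imwrite('pics/s6.png',cv2.resize(p[130:270,180:420,::-1],None,fx=3.3,fy=3.3,interpolation=cv2.INTER_CUBIC))
E
```

```text
time: 19.15
tool_pos: [502.4, -284.9, 70.5]
tcp_rot: [-179.8, -33.0, -1.3]
ft_force: [0.8, 0.1, -0.4]
finger_gap: 9.8
[-49.9  -8.3 125.4  35.1  45.6  20.2]
```

View pics/s6.png

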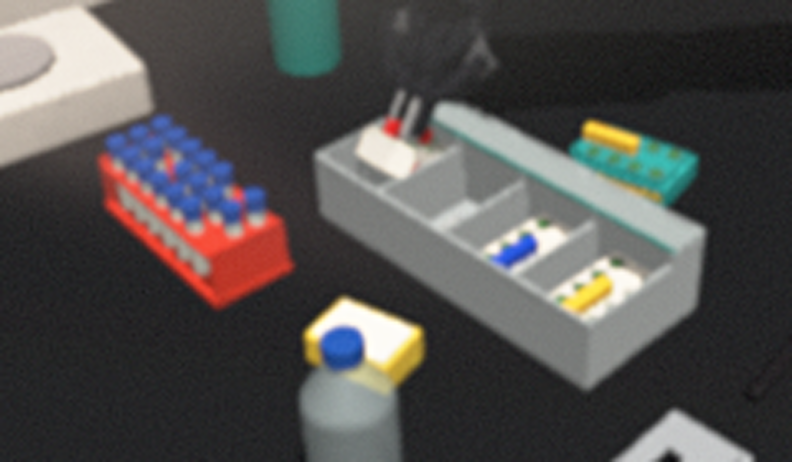

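View pics/w14.png

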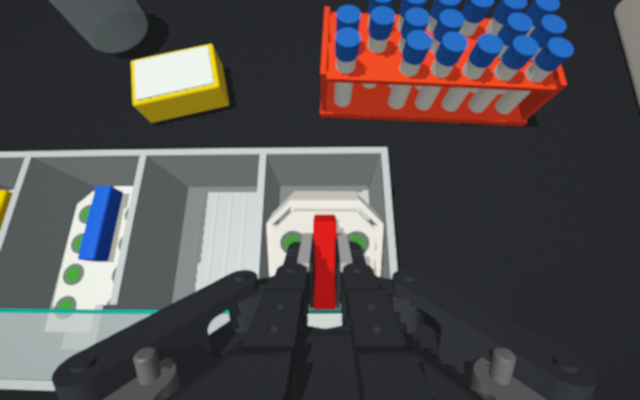

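```bash
python3 -m jog '[[0.06,0,0,0,0,0],[0.12,0,0,0,0,0],[0.18,0,0,0,0,0],[0.24,0,0,0,0,0],[0.24,0,0,0,0,0]]'; python3 -m jog '[[0.08,0,0,0,0,0],[0.16,0,0,0,0,0],[0.2,0,0,0,0,0],[0.2,0,0,0,0,0],[0.2,0,0,0,0,0]]'; python3 - <<'E'
from h import *
s=snap('wrist','w15.png')
p=snap('scene')['pixels'];cv2.imwrite('pics/s7.png',cv2.resize(p[100:270,180:420,::-1],None,fx=3.3,fy=3.3,interpolation=cv2.INTER_CUBIC))
t=pose()[0]; go(t+[0,0,150])
E
```

```text
time: 19.75
tool_pos: [555.6, -286.1, 105.4]
tcp_rot: [180.0, -33.1, -1.0]
ft_force: [0.6, 0.4, -1.5]
finger_gap: 10.1
time: 20.25
tool_pos: [594.5, -286.1, 129.7]
tcp_rot: [-179.8, -33.0, -1.2]
ft_force: [-0.1, 0.7, -1.1]
finger_gap: 10.0
row [ 0.3266 -0.0018 -0.5033] [0. 0. 0.] dist 150.00000000000003
```

View pics/s7.png

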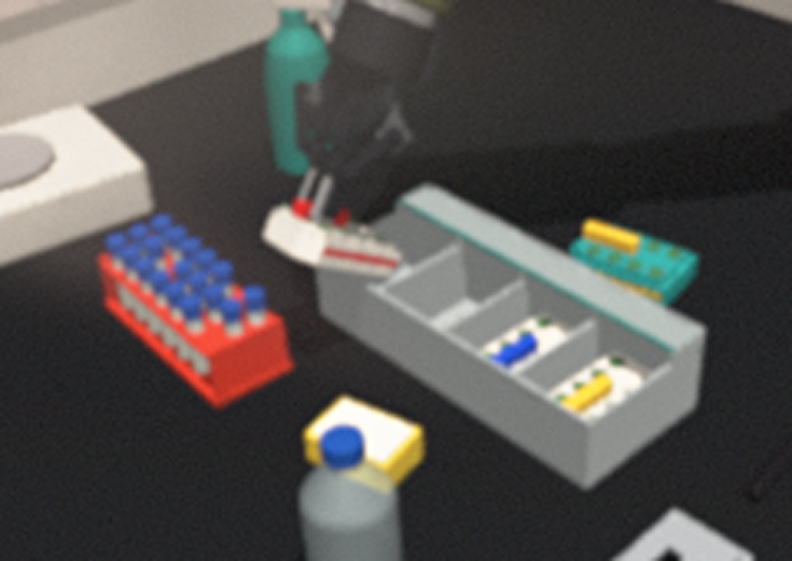

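View pics/w15.png

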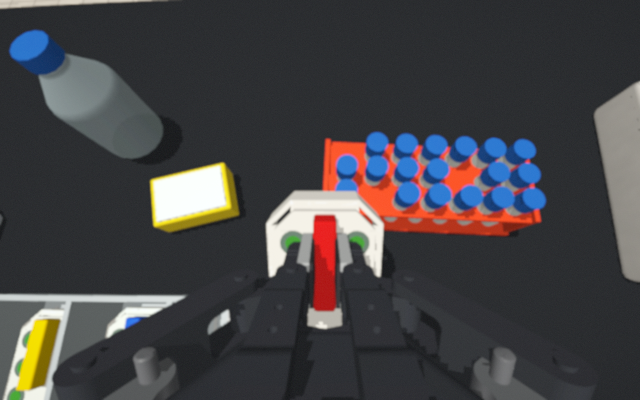

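```bash
python3 -m jog '[[0.08,0,-0.12,0,0,0],[0.16,0,-0.25,0,0,0],[0.22,0,-0.36,0,0,0],[0.22,0,-0.36,0,-0.045,0],[0.22,0,-0.36,0,-0.09,0],[0.22,0,-0.36,0,-0.135,0],[0.22,0,-0.36,0,-0.1833,0],[0.22,0,-0.36,0,-0.1833,0]]'; python3 - <<'E'
from h import *
go([590,-80,220],[180,0,0.9])
print(r.sense()['joint_pos'].round(1))
E
```

```text
time: 21.15
tool_pos: [592.8, -285.8, 230.8]
tcp_rot: [-179.7, 0.5, -1.0]
ft_force: [0.8, 0.3, -2.3]
finger_gap: 9.8
row [-0.0253 -0.8225  0.0482] [-0.0019  0.003  -0.0106] dist 206.07603424756627
[-30.2  17.1  74.3   0.   89.2  60.8]
```

```bash
python3 - <<'E'
from h import *
s=snap('top');p=s['pixels'];cv2.imwrite('pics/t5.png',cv2.resize(p[160:225,165:265,::-1],None,fx=8,fy=8,interpolation=cv2.INTER_CUBIC))
E
```

```text
(no output)
```

View pics/t5.png

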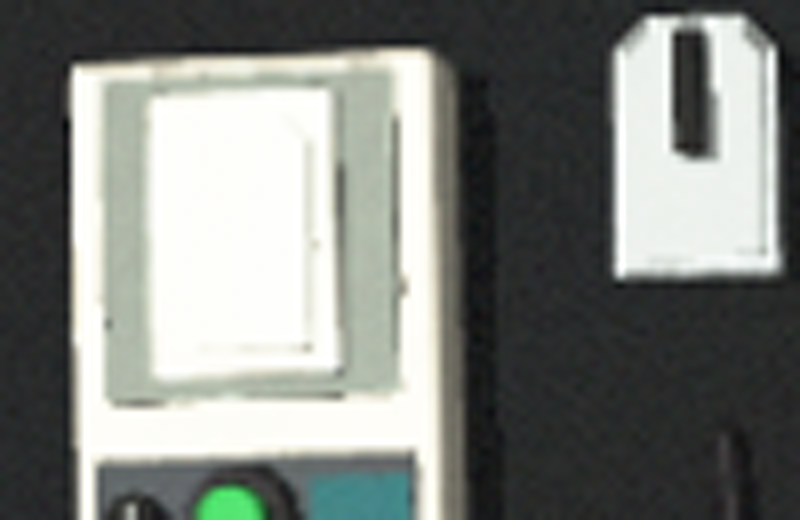

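```bash
python3 - <<'E'
from h import *
s=snap('top')
f=lambda x,y:(165+(x+.5)/8-.5,160+(y+.5)/8-.5)
c=ray(s,[f(148,93),f(330,88),f(340,372),f(155,380)],57);print(c.round(1),c.mean(0))
y1=np.degrees(np.arctan2(*(c[0]-c[3])[[1,0]])),np.degrees(np.arctan2(*(c[1]-c[2])[[1,0]]));print(y1)
print('cover rib',ray(s,[f(690,32),f(693,156)],40))
E
```

```text
[[630.4 309.9  57. ]
 [631.5 236.5  57. ]
 [518.5 231.4  57. ]
 [515.9 305.6  57. ]] [574.05960364 270.86497091  57.        ]
(np.float64(2.14600916331061), np.float64(2.560101915018972))
cover rib [[654.88476358  95.90583928  40.        ]
 [604.73906437  94.53637558  40.        ]]
```

```bash
python3 -m jog '[[-0.06,-0.15,0,0,0,0],[-0.12,-0.3,0,0,0,0],[-0.2,-0.45,0,0,0,-0.003],[-0.26,-0.6,0,0,0,-0.006],[-0.32,-0.75,0,0,0,-0.01],[-0.38,-0.9,0,0,0,-0.0106],[-0.44,-1,0,0,0,-0.0106],[-0.44,-1,0,0,0,-0.0106]]'; python3 - <<'E'
from h import *
go([470,200,220],[180,0,1.3])
E
```

```text
time: 22.05
tool_pos: [484.8, -32.2, 237.2]
tcp_rot: [-179.8, -0.4, 0.9]
ft_force: [0.1, 0.2, -0.7]
finger_gap: 9.6
row [-0.045  -0.9293  0.0715] [-0.0011 -0.002  -0.0021] dist 233.28005124632276
```

```bash
python3 -m jog '[[-0.01,-0.15,0.01,0,0,0],[-0.02,-0.3,0.02,0,0,0],[-0.03,-0.45,0.03,0,0,-0.002],[-0.045,-0.6,0.04,0,0,-0.002],[-0.045,-0.75,0.05,0,0,-0.002],[-0.045,-0.9,0.06,0,0,-0.002],[-0.045,-1,0.07,0,0,-0.002],[-0.045,-1,0.07,0,0,-0.002]]';python3 -m jog '[[0.0,-0.15,0,0,0,0],[0.0,-0.21,0,0,0,0],[0,-0.21,0,0,0,0],[0,-0.21,0,0,0,0]]'; python3 - <<'E'
from h import *
s=snap('wrist','w16.png')
print(r.sense()['joint_pos'].round(1))
print(proj(s,[[572.5,268.8,62]]))
E
```

```text
time: 22.85
tool_pos: [471.5, 216.9, 219.6]
tcp_rot: [-179.7, -0.2, 1.3]
ft_force: [-0.6, -0.9, -0.3]
finger_gap: 10.0
time: 23.25
tool_pos: [471.3, 266.5, 219.8]
tcp_rot: [-179.9, -0.1, 1.1]
ft_force: [0.3, -0.2, -1.0]
finger_gap: 10.1
[ 24.   -1.5  95.7   0.   85.6 112.9]
[[324.51594725  88.56359442]]
```

View pics/w16.png

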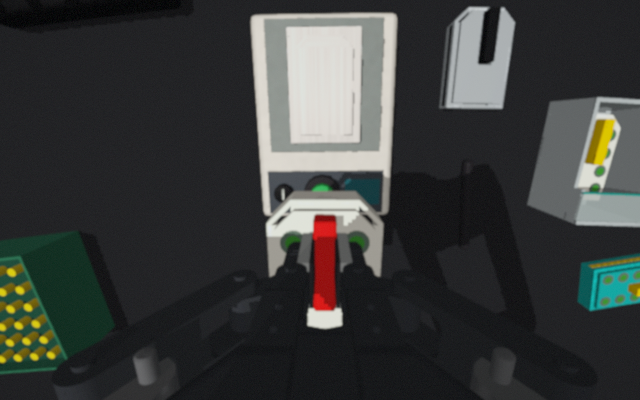

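```bash
python3 - <<'E'
from h import *
s=snap('wrist')
p=s['pixels'][10:160,250:400,::-1].astype(float)
p=np.clip((p-120)*2,0,255).astype(np.uint8)
cv2.imwrite('pics/w17.png',cv2.resize(p,None,fx=4,fy=4,interpolation=cv2.INTER_CUBIC))
E
```

```text
(no output)
```

View pics/w17.png

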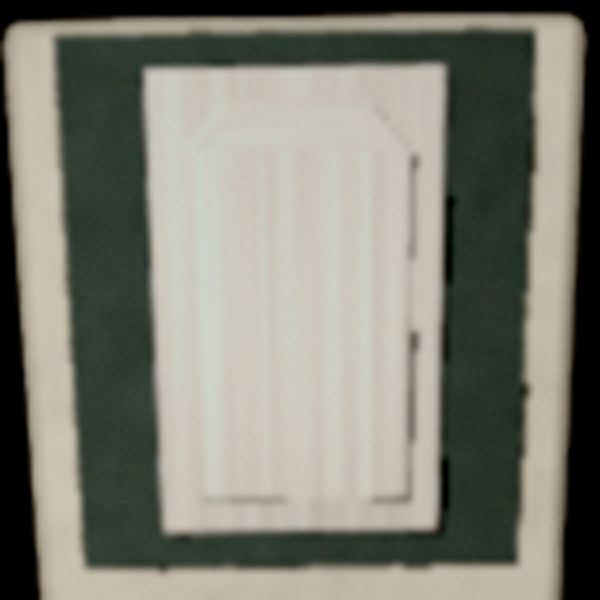

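```bash
python3 - <<'E'
from h import *
s=snap('wrist')
f=lambda x,y:(250+(x+.5)/4-.5,10+(y+.5)/4-.5)
c=ray(s,[f(143,67),f(446,65),f(440,529),f(163,533)],57);print(c.round(1),c.mean(0))
print([np.degrees(np.arctan2(*(a)[[1,0]])) for a in (c[0]-c[3],c[1]-c[2])], np.degrees(np.arctan2(*(c[0]-c[1])[[0,1]])),np.degrees(np.arctan2(*(c[3]-c[2])[[0,1]])))
print(ray(s,[f(205,500),f(412,498),f(412,160)],57))
print(pose()[0])
E
```

```text
[[629.5 307.6  57. ]
 [631.2 234.   57. ]
 [520.3 230.1  57. ]
 [517.9 304.   57. ]] [574.75549018 268.92815918  57.        ]
[np.float64(1.8535991037951562), np.float64(2.038369783457171)] -1.338088163825345 -1.863340775480431
[[526.726663   292.74635416  57.        ]
 [528.24997803 237.90281219  57.        ]
 [609.93375245 241.40030497  57.        ]]
[471.41822832 266.45130452 219.62098013]
```

```bash
python3 - <<'E'
from h import *
s=snap('wrist')
hsv=cv2.cvtColor(s['pixels'],cv2.COLOR_RGB2HSV)
m=cv2.inRange(hsv,(0,120,80),(8,255,255))|cv2.inRange(hsv,(172,120,80),(180,255,255)); m[:180]=0
c=max(cv2.findContours(m,0,1)[0],key=cv2.contourArea); print(cv2.boundingRect(c))
x,y,w,h=cv2.boundingRect(c)
print(ray(s,[(x+w/2,y),(x+w/2,y+h)],231.3)-pose()[0]); 
go([598.3,269.7,150],[180,0,1.6])
E
```

```text
(312, 215, 25, 95)
[[ 23.84077037   0.34321736  11.68388177]
 [-30.39966852  -0.64451291  11.68388177]]
row [ 0.5071 -0.0022  0.2794] [-0.0006 -0.0006 -0.0029] dist 144.7539150646698
```

```bash
python3 -m jog '[[0.12,0,0,0,0,0],[0.25,0,0,0,0,-0.003],[0.38,0,0.05,0,0,-0.003],[0.507,-0.002,0.15,0,0,-0.003],[0.507,-0.002,0.28,0,0,-0.003],[0.507,-0.002,0.4,0,0,-0.003],[0.507,-0.002,0.48,0,0,-0.003],[0.507,-0.002,0.48,0,0,-0.003],[0.507,-0.002,0.48,0,0,-0.003]]'; python3 - <<'E'
from h import *
snap('wrist','w18.png')
p=snap('scene')['pixels'];cv2.imwrite('pics/s8.png',cv2.resize(p[200:380,380:560,::-1],None,fx=3.3,fy=3.3,interpolation=cv2.INTER_CUBIC))
go([598.2,269.5,86],[180,0,1.6])
E
```

```text
time: 24.35
tool_pos: [598.1, 270.5, 99.9]
tcp_rot: [-179.9, -0.1, 1.7]
ft_force: [0.3, 0.6, 0.0]
finger_gap: 10.4
row [-0.0053  0.0069  0.0641] [-0.0009 -0.0015  0.0005] dist 16.172135723673147
```

View pics/s8.png

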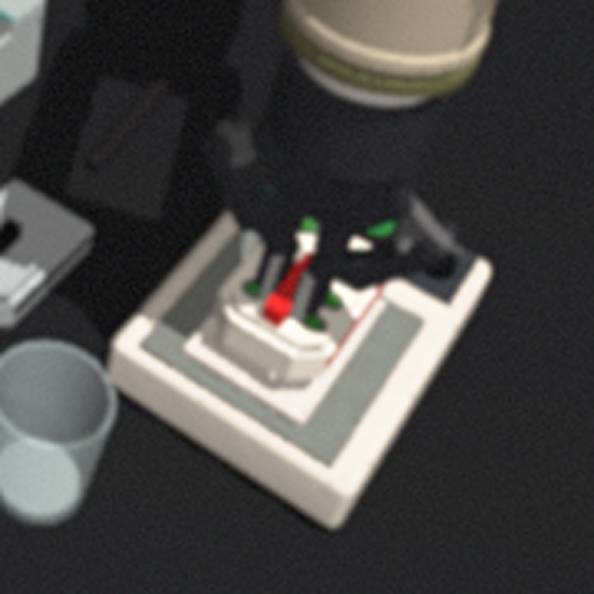

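```bash
python3 -m jog '[[0,0.004,0.02,0,0,0],[0,0.004,0.036,0,0,0],[0,0.004,0.036,0,0,0]]'; python3 -m jog '[[0,0,0.008,0,0,0],[0,0,0.016,0,0,0],[0,0,0.016,0,0,0]]';python3 -m jog '[[0,0,0.005,0,0,0],[0,0,0.01,0,0,0],[0,0,0.01,0,0,0]]'
```

```text
time: 24.75
tool_pos: [597.8, 269.9, 90.3]
tcp_rot: [-179.9, -0.1, 1.7]
ft_force: [-0.9, -0.6, -0.6]
finger_gap: 9.8
time: 25.05
tool_pos: [597.9, 269.9, 86.3]
tcp_rot: [-179.9, -0.1, 1.7]
ft_force: [-0.2, -0.7, -1.1]
finger_gap: 9.6
time: 25.35
tool_pos: [598.2, 270.1, 84.7]
tcp_rot: [-179.9, -0.1, 1.7]
ft_force: [-1.0, -0.7, 4.2]
finger_gap: 10.3
```

```bash
python3 -m jog '[[0,0,0,0,0,0],[0,0,0,0,0,0],[0,0,0,0,0,0],[0,0,0,0,0,0],[0,0,0,0,0,0]]' 0.4;  python3 -m jog '[[0,0,-0.1,0,0,0],[0,0,-0.25,0,0,0],[0,0,-0.45,0,0,0],[0,0,-0.65,0,0,0],[-0.1,0,-0.65,0,0,0],[-0.2,0,-0.65,0,0,0],[-0.2,0,-0.65,0,0,0]]' ; python3 - <<'E'
from h import *
s=snap('wrist','w19.png'); s=snap('scene')
p=s['pixels'];cv2.imwrite('pics/s9.png',cv2.resize(p[150:380,340:560,::-1],None,fx=2.6,fy=2.6,interpolation=cv2.INTER_CUBIC))
E
```

```text
time: 25.85
tool_pos: [598.1, 270.0, 84.1]
tcp_rot: [-179.9, -0.1, 1.7]
ft_force: [0.1, -0.1, 0.1]
finger_gap: 34.0
time: 26.55
tool_pos: [546.0, 268.5, 247.2]
tcp_rot: [-179.9, -0.1, 1.8]
ft_force: [0.1, -0.7, -0.6]
finger_gap: 34.0
```

View pics/w19.png

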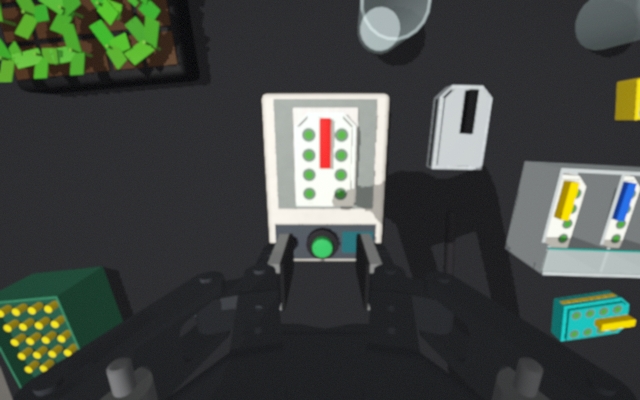

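View pics/s9.png

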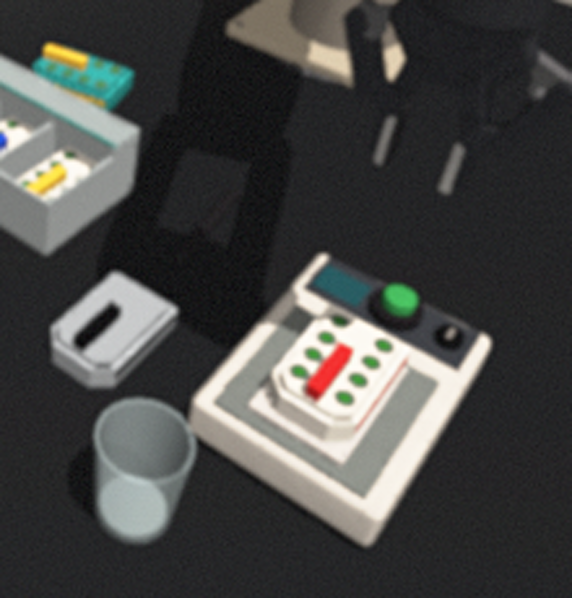

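```bash
python3 -m jog '[[0,0.2,0,0,0,0],[0,0.4,0,0,0,0],[0,0.6,0,0,0,0],[0,0.8,0,0,0,0],[0,1,0.05,0,0,0],[0,1,0.1,0,0,0]]' 0.31; python3 - <<'E'
from h import *
go([530,-51,160],[180,0,-0.3])
E
```

```text
time: 27.25
tool_pos: [556.5, 12.3, 221.2]
tcp_rot: [180.0, -0.2, 1.3]
ft_force: [0.1, 0.5, 0.2]
finger_gap: 26.4
row [-0.1127  0.2504  0.2448] [ 0.0002 -0.0009  0.0091] dist 91.95891188856697
```

```bash
cat > rib.py <<'E'
from h import *
import sys
def rib(col,z=44,name=None,y0=100,y1=300,cam='wrist'):
    s=snap(cam,name); hsv=cv2.cvtColor(s['pixels'],cv2.COLOR_RGB2HSV)
    m={'red':lambda:cv2.inRange(hsv,(0,120,60),(8,255,255)),'yellow':lambda:cv2.inRange(hsv,(20,120,60),(34,255,255)),'blue':lambda:cv2.inRange(hsv,(105,120,60),(130,255,255))}[col]()
    m[:y0]=0;m[y1:]=0; m[:,:270]=0;m[:,380:]=0
    c=max(cv2.findContours(m,0,1)[0],key=cv2.contourArea); x,y,w,h=cv2.boundingRect(c)
    print((x,y,w,h),cv2.minAreaRect(c)); q=ray(s,[(x+w/2,y),(x+w/2,y+h)],z); print(q.round(1).tolist(),q.mean(0).round(1),'mid px of tcp',proj(s,[pose()[0]]).round(0))
E
python3 -m jog '[[-0.05,0.12,0.1,0,0,0.005],[-0.113,0.25,0.2,0,0,0.009],[-0.113,0.25,0.245,0,0,0.009],[-0.113,0.25,0.245,0,0,0.009],[-0.113,0.25,0.245,0,0,0.009]]' 0.31; python3 - <<'E'
from rib import *
rib('yellow',name='w20.png')
go([530,-51,33],[180,0,-0.3])
E
```

```text
time: 27.75
tool_pos: [529.8, -44.2, 160.1]
tcp_rot: [-179.9, -0.1, 0.1]
ft_force: [0.3, 0.5, 0.4]
finger_gap: 26.8
(326, 172, 14, 52) ((332.1221923828125, 197.55612182617188), (11.585527420043945, 51.335872650146484), 2.8624050617218018)
[[553.4, -51.8, 44.0], [502.1, -52.2, 44.0]] [527.7 -52.   44. ] mid px of tcp [[324. 249.]]
row [-0.0026  0.0286  0.5112] [-0.0006 -0.0009  0.0024] dist 127.9989932430329
```

View pics/w20.png

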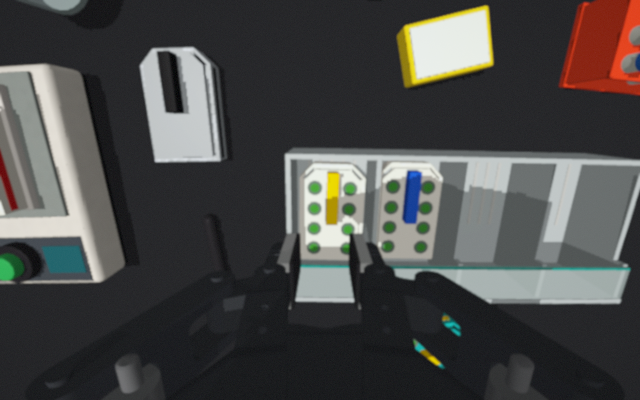

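```bash
python3 -m jog '[[0.004,0.03,0.1,0,0,0.004],[0.004,0.03,0.25,0,0,0.004],[0.004,0.03,0.38,0,0,0.004],[0.004,0.03,0.45,0,0,0.004],[0.004,0.03,0.45,0,0,0.004],[0.004,0.03,0.45,0,0,0.004]]'; python3 - <<'E'
from rib import *
snap('wrist','w21.png')
go([531,-51.5,32],[180,0,-0.6])
E
```

```text
time: 28.4
tool_pos: [531.5, -51.5, 48.6]
tcp_rot: [-179.9, -0.2, -0.6]
ft_force: [0.4, -0.7, 1.2]
finger_gap: 26.5
row [-0.0046 -0.0012  0.0693] [-0.0004 -0.0014  0.0001] dist 17.37739093606885
```

View pics/w21.png

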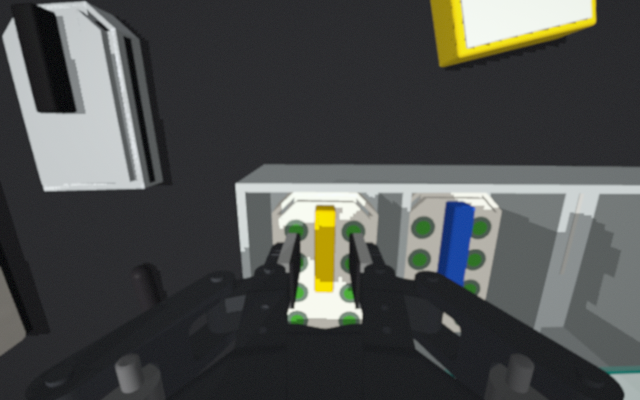

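```bash
python3 -m jog '[[-0.002,0,0.03,0,0,0],[-0.002,0,0.06,0,0,0],[-0.002,0,0.067,0,0,0],[-0.002,0,0.067,0,0,0]]';  python3 -m jog '[[0,0,0,0,0,0],[0,0,0,0,0,0],[0,0,0,0,0,0],[0,0,0,0,0,0],[0,0,0,0,0,0],[0,0,0,0,0,0]]' 0 70; python3 -c "
from h import *
snap('wrist','w22.png')"
```

```text
time: 28.85
tool_pos: [529.6, -52.0, 30.3]
tcp_rot: [-179.9, -0.1, -0.6]
ft_force: [0.9, 0.7, 0.0]
finger_gap: 26.3
time: 29.45
tool_pos: [530.0, -52.1, 30.8]
tcp_rot: [-179.9, -0.1, -0.6]
ft_force: [0.8, 0.4, 2.8]
finger_gap: 9.9
```

View pics/w22.png

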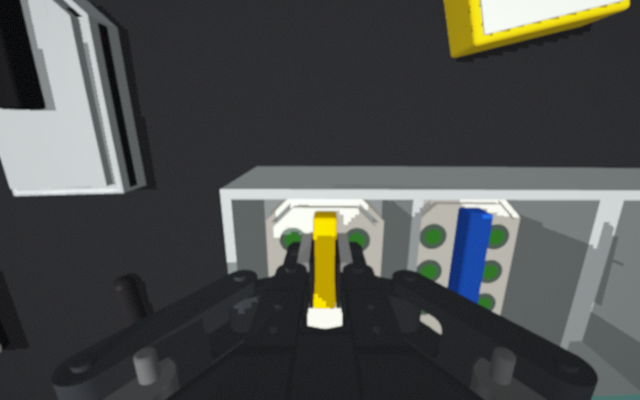

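```bash
python3 -c "
from tilt import tilt
tilt(a=76,b=28,sh=3,ths=(4,8,12,16,20,24,28.5,33))"
```

```text
4 [0.007,0,-0.025,0,-0.0222,0]
8 [0.016,0,-0.049,0,-0.0444,0]
12 [0.026,0,-0.069,0,-0.0667,0]
16 [0.037,0,-0.087,0,-0.0889,0]
20 [0.049,0,-0.105,0,-0.1111,0]
24 [0.063,0,-0.122,0,-0.1333,0]
28.5 [0.080,0,-0.139,0,-0.1583,0]
33 [0.098,0,-0.156,0,-0.1833,0]
```

```bash
python3 -m jog '[[-0.007,0,-0.025,0,0.022,0],[-0.016,0,-0.049,0,0.0444,0],[-0.026,0,-0.069,0,0.0667,0],[-0.037,0,-0.087,0,0.0889,0],[-0.049,0,-0.105,0,0.111,0],[-0.063,0,-0.122,0,0.1333,0],[-0.08,0,-0.139,0,0.158,0],[-0.098,0,-0.156,0,0.1833,0],[-0.098,0,-0.156,0,0.1833,0],[-0.098,0,-0.156,0,0.1833,0]]'; python3 - <<'E'
from h import *
print(r.sense()['joint_pos'].round(1))
s=snap('wrist','w23.png')
p=snap('scene')['pixels'];cv2.imwrite('pics/s10.png',cv2.resize(p[130:270,240:480,::-1],None,fx=3.3,fy=3.3,interpolation=cv2.INTER_CUBIC))
E
```

```text
time: 30.5
tool_pos: [504.7, -51.9, 69.3]
tcp_rot: [-179.9, -33.0, -0.7]
ft_force: [0.1, 0.2, -0.0]
finger_gap: 10.5
[-18.8 -30.2 141.9  16.3  37.7  61.7]
```

View pics/s10.png

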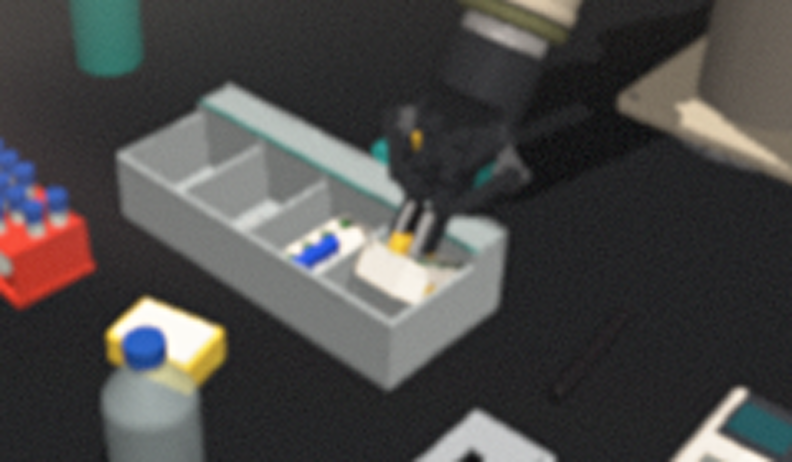

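View pics/w23.png

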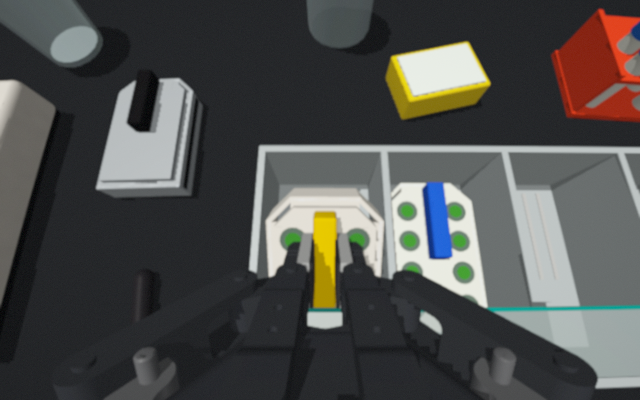

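```bash
python3 -m jog '[[0.06,0,0,0,0,0],[0.12,0,0,0,0,0],[0.18,0,0,0,0,0],[0.24,0,0,0,0,0],[0.24,0,0,0,0,0]]'; python3 -m jog '[[0.08,0,0,0,0,0],[0.16,0,0,0,0,0],[0.2,0,0,0,0,0],[0.2,0,0,0,0,0],[0.2,0,0,0,0,0]]'; python3 - <<'E'
from h import *
s=snap('wrist','w24.png')
p=snap('scene')['pixels'];cv2.imwrite('pics/s11.png',cv2.resize(p[130:270,240:480,::-1],None,fx=3.3,fy=3.3,interpolation=cv2.INTER_CUBIC))
E
```

```text
time: 31.1
tool_pos: [557.8, -52.7, 103.9]
tcp_rot: [-179.9, -33.2, -0.7]
ft_force: [0.6, 0.4, -1.6]
finger_gap: 10.0
time: 31.6
tool_pos: [596.4, -52.7, 128.2]
tcp_rot: [-179.8, -33.0, -0.7]
ft_force: [-0.1, -0.7, -0.9]
finger_gap: 9.7
```

View pics/s11.png

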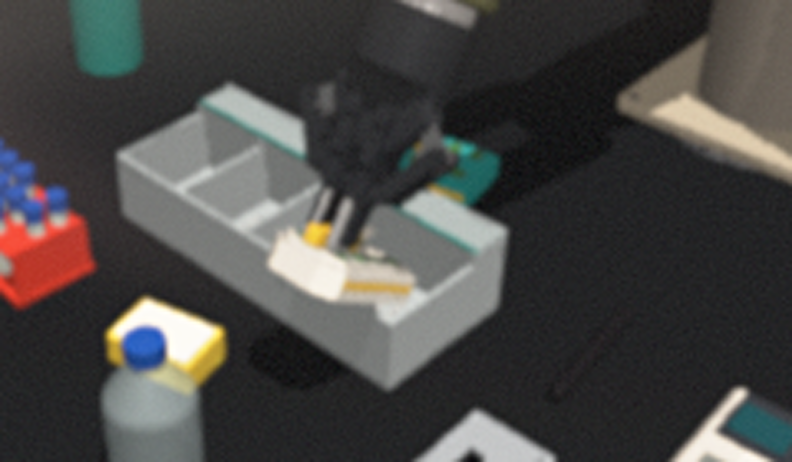

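```bash
python3 -m jog '[[0.08,0,-0.12,0,0,0],[0.16,0,-0.25,0,0,0],[0.2,0,-0.36,0,0,0],[0.2,0,-0.36,0,-0.045,0],[0.2,0,-0.36,0,-0.09,0],[0.2,0,-0.36,0,-0.135,0],[0.2,0,-0.36,0,-0.1833,0],[0.2,0,-0.36,0,-0.1833,0]]'; python3 - <<'E'
from h import *
go([590,150,220],[180,0,1.7])
snap('wrist','w25.png')
E
```

```text
time: 32.5
tool_pos: [590.3, -53.0, 226.5]
tcp_rot: [-179.8, 0.7, -0.6]
ft_force: [-0.8, 1.0, -1.8]
finger_gap: 9.7
row [-0.0097 -0.812   0.0288] [-0.0012  0.0038 -0.0129] dist 203.1337547700063
```

View pics/w25.png

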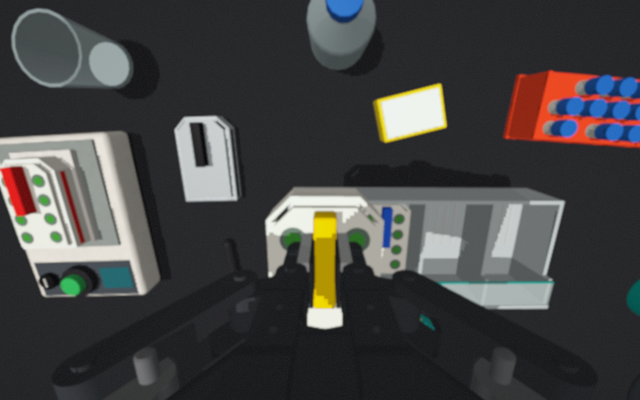

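```bash
cat > off.py <<'E'
from rib import *
def off(col,dz=11.7):
    s=snap('wrist'); hsv=cv2.cvtColor(s['pixels'],cv2.COLOR_RGB2HSV)
    m={'red':lambda:cv2.inRange(hsv,(0,120,60),(8,255,255)),'yellow':lambda:cv2.inRange(hsv,(20,120,60),(34,255,255)),'blue':lambda:cv2.inRange(hsv,(105,120,60),(130,255,255)),'black':lambda:cv2.inRange(hsv,(0,0,0),(180,255,45))}[col]()
    m[:180]=0;m[330:]=0;m[:,:295]=0;m[:,360:]=0
    c=max(cv2.findContours(m,0,1)[0],key=cv2.contourArea); x,y,w,h=cv2.boundingRect(c); print(x,y,w,h)
    t=pose(); q=ray(s,[(x+w/2,y),(x+w/2,y+h)],t[0][2]+dz)-t[0]; print(t[1].inv().apply(q).round(1).tolist())
E
python3 -c "
from off import *
off('yellow')"
python3 -m jog '[[0,-0.15,0,0,0,0],[0,-0.3,0,0,0,0],[0,-0.45,0,0,0,-0.004],[0,-0.6,0,0,0,-0.008],[0,-0.75,0,0,0.003,-0.0129],[0,-0.9,0,0,0.004,-0.0129],[0,-1,0,0,0.004,-0.0129],[0,-1,0,0,0.004,-0.0129]]'; python3 - <<'E'
from off import *
off('yellow')
go([598,270,130],[180,0,1.7])
E
```

```text
312 212 25 96
[[26.3, -0.1, -11.7], [-27.6, -0.1, -11.7]]
time: 33.4
tool_pos: [591.7, 200.0, 234.8]
tcp_rot: [-179.7, -1.1, 1.9]
ft_force: [-0.2, 0.1, -0.8]
finger_gap: 9.9
312 212 26 96
[[25.0, -1.7, -11.2], [-29.1, -1.6, -12.2]]
row [ 0.0254 -0.2854  0.42  ] [-0.001  -0.006   0.0007] dist 127.10968321981039
```

```bash
python3 -m jog '[[0.005,-0.1,0,0,-0.005,0],[0.01,-0.2,0.05,0,-0.006,0],[0.018,-0.285,0.15,0,-0.006,0],[0.018,-0.285,0.28,0,-0.006,0],[0.018,-0.285,0.36,0,-0.006,0],[0.018,-0.285,0.42,0,-0.006,0],[0.018,-0.285,0.42,0,-0.006,0]]'; python3 - <<'E'
from off import *
off('yellow')
go([596.4,270,114],[180,0,1.7])
E
```

```text
time: 34.15
tool_pos: [595.4, 266.7, 126.1]
tcp_rot: [-180.0, 0.4, 1.6]
ft_force: [-0.0, -0.9, -0.8]
finger_gap: 10.2
312 212 25 96
[[25.1, 0.4, -11.8], [-28.9, 0.4, -11.6]]
row [ 0.0006 -0.011   0.0557] [-0.0005  0.0016 -0.0004] dist 14.20422626697194
```

```bash
python3 -m jog '[[0.002,-0.006,0.02,0,0,0],[0.002,-0.011,0.05,0,0.001,0],[0.002,-0.011,0.05,0,0.001,0],[0.002,-0.011,0.05,0,0.001,0]]'; python3 - <<'E'
from off import *
go([596.8,270,106],[180,0,1.7])
p=snap('scene')['pixels'];cv2.imwrite('pics/s12.png',cv2.resize(p[200:380,380:560,::-1],None,fx=3.3,fy=3.3,interpolation=cv2.INTER_CUBIC))
E
```

```text
time: 34.6
tool_pos: [597.1, 271.3, 115.4]
tcp_rot: [-179.9, 0.1, 1.7]
ft_force: [0.2, 0.3, -0.3]
finger_gap: 10.1
row [-0.0014  0.0051  0.0375] [-0.0005  0.0006 -0.    ] dist 9.458655224979086
```

View pics/s12.png

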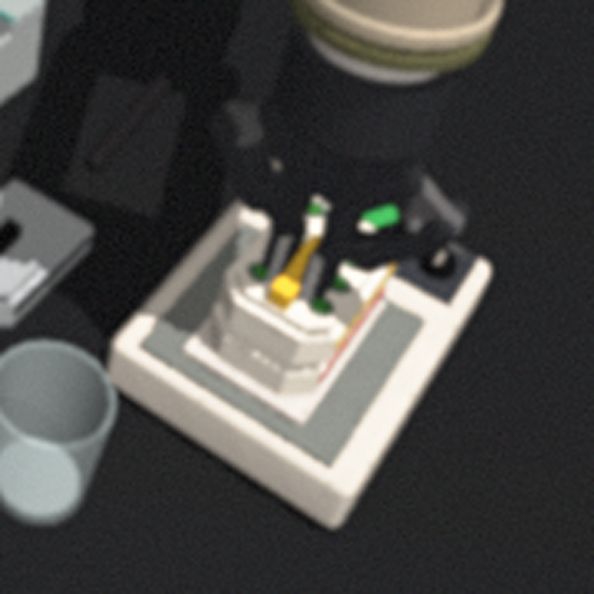

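```bash
python3 -m jog '[[-0.001,0.005,0.01,0,0,0],[-0.001,0.005,0.02,0,0,0],[-0.001,0.005,0.02,0,0,0]]'; python3 -m jog '[[0,0,0.008,0,0,0],[0,0,0.014,0,0,0],[0,0,0.014,0,0,0]]';python3 -m jog '[[0,0,0.004,0,0,0],[0,0,0.006,0,0,0],[0,0,0.006,0,0,0]]'
```

```text
time: 34.95
tool_pos: [596.7, 269.8, 109.7]
tcp_rot: [-179.9, 0.1, 1.7]
ft_force: [-0.3, 0.4, -1.2]
finger_gap: 9.9
time: 35.25
tool_pos: [596.8, 269.9, 106.5]
tcp_rot: [-179.9, 0.1, 1.7]
ft_force: [0.6, 0.7, -0.4]
finger_gap: 10.0
time: 35.55
tool_pos: [596.9, 270.0, 105.3]
tcp_rot: [-179.9, 0.1, 1.7]
ft_force: [-1.0, -0.2, -0.2]
finger_gap: 10.1
```

```bash
python3 -m jog '[[0,0,0.004,0,0,0],[0,0,0.004,0,0,0],[0,0,0.004,0,0,0]]';python3 -m jog '[[0,0,0.003,0,0,0],[0,0,0.003,0,0,0]]'
```

```text
time: 35.85
tool_pos: [597.1, 270.1, 104.8]
tcp_rot: [-179.9, 0.1, 1.7]
ft_force: [-1.2, 0.4, 3.2]
finger_gap: 10.1
time: 36.05
tool_pos: [597.2, 270.1, 104.8]
tcp_rot: [-179.9, 0.1, 1.7]
ft_force: [-5.0, -1.6, 8.0]
finger_gap: 10.1
```

Contact came at exactly the home level (104.8). Releasing.

```bash
python3 -m jog '[[0,0,0,0,0,0],[0,0,0,0,0,0],[0,0,0,0,0,0],[0,0,0,0,0,0],[0,0,0,0,0,0]]' 0.4;  python3 -m jog '[[0,0,-0.1,0,0,0],[0,0,-0.25,0,0,0],[0,0,-0.4,0,0,0],[0,0,-0.5,0,0,0],[-0.1,0,-0.5,0,0,0],[-0.2,0,-0.5,0,0,0],[-0.2,0,-0.5,0,0,0]]' ; python3 - <<'E'
from h import *
s=snap('wrist','w26.png'); s=snap('scene')
p=s['pixels'];cv2.imwrite('pics/s13.png',cv2.resize(p[150:380,340:560,::-1],None,fx=2.6,fy=2.6,interpolation=cv2.INTER_CUBIC))
E
```

```text
time: 36.55
tool_pos: [596.8, 269.9, 103.3]
tcp_rot: [-179.9, 0.1, 1.7]
ft_force: [0.2, 0.1, 0.1]
finger_gap: 34.3
time: 37.25
tool_pos: [545.0, 268.5, 228.6]
tcp_rot: [-179.9, 0.2, 1.7]
ft_force: [0.8, 0.1, -0.6]
finger_gap: 34.1
```

View pics/w26.png

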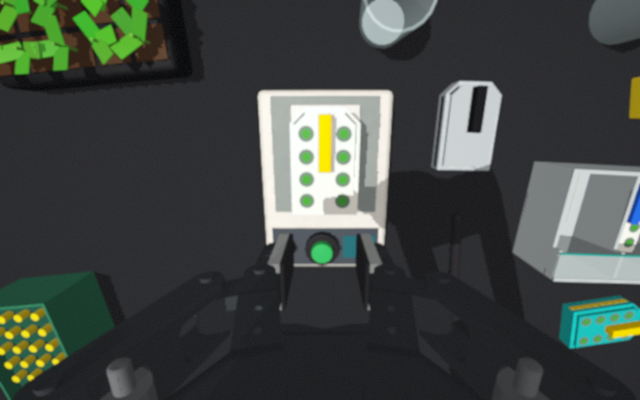

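View pics/s13.png

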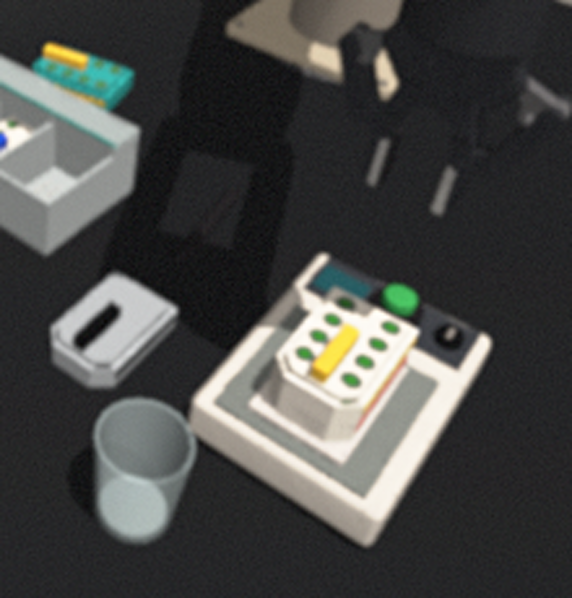

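```bash
python3 -m jog '[[0,0.2,0,0,0,0],[0,0.4,0,0,0,0],[0,0.6,0,0,0,0],[0,0.8,0,0,0,0],[0,1,0,0,0,0],[0,1,0,0,0,0]]' 0.31; python3 -m jog '[[0,0.2,0,0,0,0],[0,0.4,0,0,0,0.005],[0,0.55,0.1,0,0,0.01],[0,0.55,0.2,0,0,0.0125],[0,0.55,0.25,0,0,0.0125],[0,0.55,0.25,0,0,0.0125]]'; python3 - <<'E'
from rib import *
rib('blue',name='w27.png')
go([531,-128,160],[180,0,-0.7])
E
```

```text
time: 37.95
tool_pos: [555.3, 12.0, 228.3]
tcp_rot: [179.9, 0.1, 1.3]
ft_force: [0.5, -0.3, -0.3]
finger_gap: 26.5
time: 38.55
tool_pos: [557.3, -118.1, 162.9]
tcp_rot: [-179.8, 0.4, -0.5]
ft_force: [0.3, 0.8, 0.7]
finger_gap: 26.1
(331, 196, 11, 50) ((336.0, 220.5), (49.0, 10.0), 90.0)
[[556.1, -129.1, 44.0], [503.7, -129.2, 44.0]] [ 529.9 -129.2   44. ] mid px of tcp [[325. 249.]]
row [-0.1084  0.0409  0.0193] [-0.0007  0.0012  0.0011] dist 29.359440181050054
```

View pics/w27.png

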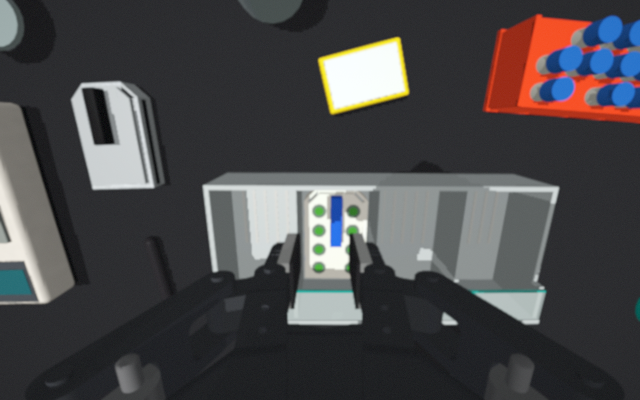

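```bash
python3 -m jog '[[-0.05,0.02,0.1,0,0,0],[-0.1,0.042,0.22,0,0.001,0.001],[-0.1,0.042,0.35,0,0.001,0.001],[-0.1,0.042,0.45,0,0.001,0.001],[-0.1,0.042,0.45,0,0.001,0.001],[-0.1,0.042,0.45,0,0.001,0.001]]'; python3 - <<'E'
from rib import *
snap('wrist','w28.png')
go([532,-128.5,31.5],[180,0,-0.7])
E
```

```text
time: 39.2
tool_pos: [534.2, -128.5, 54.7]
tcp_rot: [-179.9, -0.2, -0.7]
ft_force: [-0.6, 0.3, 0.3]
finger_gap: 26.7
row [-0.0125 -0.0013  0.0962] [-0.0002 -0.0014  0.0001] dist 24.25501800647297
```

View pics/w28.png

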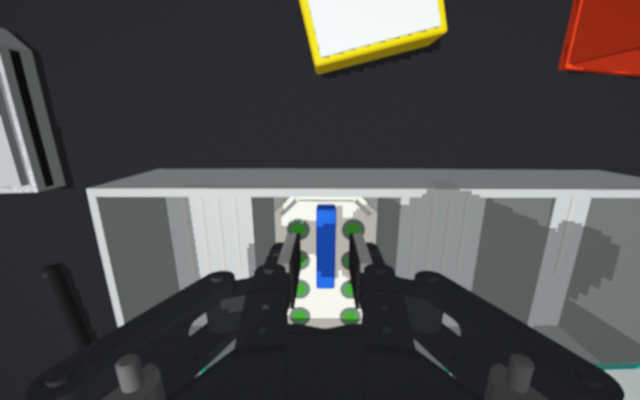

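```bash
python3 -m jog '[[-0.006,0,0.03,0,0,0],[-0.006,0,0.06,0,0,0],[-0.006,0,0.085,0,0,0],[-0.006,0,0.092,0,0,0],[-0.006,0,0.092,0,0,0]]';  python3 -m jog '[[0,0,0,0,0,0],[0,0,0,0,0,0],[0,0,0,0,0,0],[0,0,0,0,0,0],[0,0,0,0,0,0],[0,0,0,0,0,0]]' 0 70; python3 -c "
from off import *
snap('wrist','w29.png');off('blue')"
```

```text
time: 39.75
tool_pos: [531.5, -128.9, 29.9]
tcp_rot: [-179.9, -0.1, -0.8]
ft_force: [0.3, -0.3, -0.1]
finger_gap: 26.4
time: 40.35
tool_pos: [532.2, -129.3, 30.6]
tcp_rot: [-179.9, -0.1, -0.8]
ft_force: [0.7, -2.0, 5.9]
finger_gap: 9.7
312 214 25 96
[[24.4, -0.1, -11.6], [-30.3, -0.1, -11.8]]
```

View pics/w29.png

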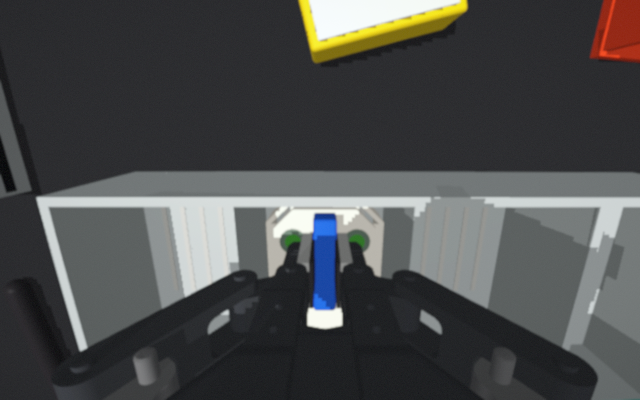

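```bash
python3 -m jog '[[-0.007,0,-0.025,0,0.022,0],[-0.016,0,-0.049,0,0.0444,0],[-0.026,0,-0.069,0,0.0667,0],[-0.037,0,-0.087,0,0.0889,0],[-0.049,0,-0.105,0,0.111,0],[-0.063,0,-0.122,0,0.1333,0],[-0.08,0,-0.139,0,0.158,0],[-0.098,0,-0.156,0,0.1833,0],[-0.098,0,-0.156,0,0.1833,0],[-0.098,0,-0.156,0,0.1833,0]]'; python3 - <<'E'
from h import *
print(r.sense()['joint_pos'].round(1))
s=snap('wrist','w30.png')
E
```

```text
time: 41.45
tool_pos: [506.5, -128.7, 68.7]
tcp_rot: [-179.9, -33.0, -0.9]
ft_force: [-0.7, -0.6, 0.8]
finger_gap: 9.9
[-31.2 -24.5 138.2  25.6  39.9  43.7]
```

View pics/w30.png

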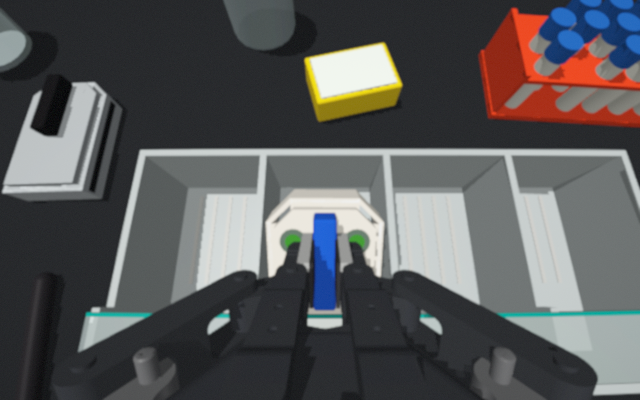

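```bash
python3 -m jog '[[0.06,0,0,0,0,0],[0.12,0,0,0,0,0],[0.18,0,0,0,0,0],[0.24,0,0,0,0,0],[0.24,0,0,0,0,0]]'; python3 -m jog '[[0.08,0,0,0,0,0],[0.16,0,0,0,0,0],[0.2,0,0,0,0,0],[0.2,0,0,0,0,0],[0.2,0,0,0,0,0]]'; python3 - <<'E'
from h import *
s=snap('wrist','w31.png')
p=snap('scene')['pixels'];cv2.imwrite('pics/s14.png',cv2.resize(p[130:270,240:480,::-1],None,fx=3.3,fy=3.3,interpolation=cv2.INTER_CUBIC))
E
```

```text
time: 42.0
tool_pos: [559.6, -129.6, 103.5]
tcp_rot: [-180.0, -33.1, -0.7]
ft_force: [0.2, 0.9, -0.9]
finger_gap: 10.1
time: 42.5
tool_pos: [598.4, -129.6, 127.9]
tcp_rot: [-179.9, -33.0, -0.8]
ft_force: [-0.8, 0.6, -1.6]
finger_gap: 10.2
```

View pics/s14.png

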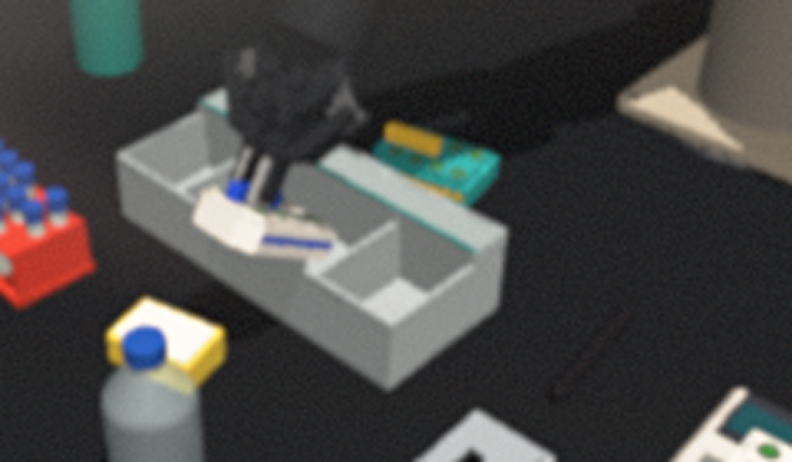

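```bash
python3 -m jog '[[0.08,0,-0.12,0,0,0],[0.16,0,-0.25,0,0,0],[0.2,0,-0.36,0,0,0],[0.2,0,-0.36,0,-0.045,0],[0.2,0,-0.36,0,-0.09,0],[0.2,0,-0.36,0,-0.135,0],[0.2,0,-0.36,0,-0.1833,0],[0.2,0,-0.36,0,-0.1833,0]]'; python3 -m jog '[[0,-0.15,0,0,0,0],[0,-0.3,0,0,0,0],[0,-0.45,0,0,0,-0.004],[0,-0.6,0,0,0,-0.008],[0,-0.75,0,0,0,-0.0129],[0,-0.9,0,0,0,-0.0135],[0,-1,0,0,0,-0.0135],[0,-1,0,0,0,-0.0135]]'; python3 - <<'E'
from off import *
off('blue')
go([597.5,270,140],[180,0,1.7])
E
```

```text
time: 43.4
tool_pos: [592.3, -129.7, 226.2]
tcp_rot: [-179.8, 0.6, -0.7]
ft_force: [-1.0, 0.4, -2.6]
finger_gap: 10.1
time: 44.2
tool_pos: [594.2, 123.0, 232.4]
tcp_rot: [-179.8, -0.2, 1.9]
ft_force: [0.0, 0.1, -0.1]
finger_gap: 9.9
312 214 25 96
[[24.2, -1.9, -11.6], [-30.5, -1.9, -11.8]]
row [ 0.0301 -0.5938  0.3708] [-0.0008 -0.0011  0.0007] dist 175.18519980914442
```

```bash
python3 -m jog '[[0,-0.15,0,0,0,0],[0.01,-0.3,0,0,0,0],[0.02,-0.45,0.05,0,-0.001,0],[0.02,-0.594,0.15,0,-0.001,0],[0.02,-0.594,0.28,0,-0.001,0],[0.02,-0.594,0.37,0,-0.001,0],[0.02,-0.594,0.37,0,-0.001,0],[0.02,-0.594,0.37,0,-0.001,0]]'; python3 - <<'E'
from off import *
off('blue')
go([597.5,270,132],[180,0,1.7])
E
```

```text
time: 45.05
tool_pos: [596.1, 267.3, 140.3]
tcp_rot: [-179.9, 0.1, 1.6]
ft_force: [-0.4, -0.6, 0.4]
finger_gap: 10.1
312 214 25 95
[[24.0, 0.4, -11.7], [-29.6, 0.3, -11.7]]
row [ 0.0023 -0.0088  0.0391] [-0.0007 -0.0002 -0.0005] dist 10.03643909065874
```

```bash
python3 -m jog '[[0.002,-0.006,0.02,0,0,0],[0.003,-0.01,0.035,0,0,0],[0.003,-0.01,0.035,0,0,0],[0.003,-0.01,0.035,0,0,0]]'; python3 - <<'E'
from off import *
go([597.5,270,127],[180,0,1.7])
p=snap('scene')['pixels'];cv2.imwrite('pics/s15.png',cv2.resize(p[200:380,380:560,::-1],None,fx=3.3,fy=3.3,interpolation=cv2.INTER_CUBIC))
E
```

```text
time: 45.5
tool_pos: [596.8, 271.2, 131.3]
tcp_rot: [-179.9, 0.1, 1.7]
ft_force: [-1.1, 0.2, -0.4]
finger_gap: 10.1
row [0.0026 0.005  0.0171] [-0.0005  0.0005 -0.0001] dist 4.5110805347495635
```

View pics/s15.png

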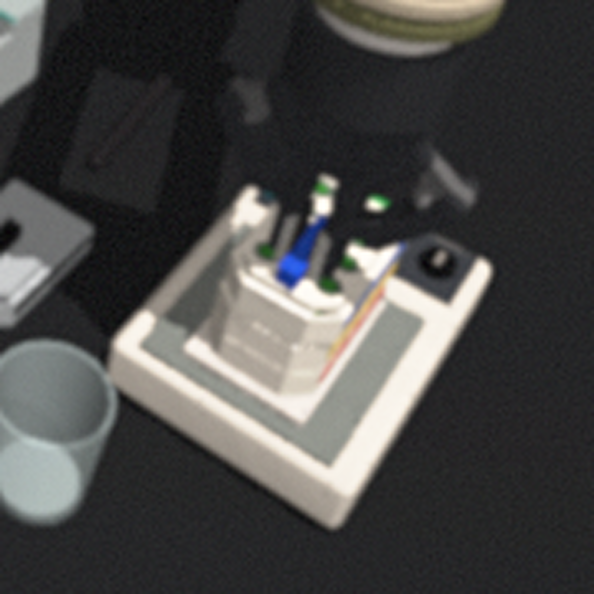

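```bash
python3 -m jog '[[0.002,0.005,0,0,0,0],[0.002,0.005,0.008,0,0,0],[0.002,0.005,0.014,0,0,0],[0.002,0.005,0.014,0,0,0]]'; python3 -m jog '[[0,0,0.006,0,0,0],[0,0,0.006,0,0,0],[0,0,0.006,0,0,0]]';python3 -m jog '[[0,0,0.004,0,0,0],[0,0,0.004,0,0,0],[0,0,0.004,0,0,0]]'
```

```text
time: 45.95
tool_pos: [597.0, 269.9, 127.2]
tcp_rot: [-179.9, 0.1, 1.7]
ft_force: [-0.8, 0.4, -0.5]
finger_gap: 10.2
time: 46.25
tool_pos: [597.3, 270.0, 126.1]
tcp_rot: [-179.9, 0.1, 1.7]
ft_force: [0.6, -0.7, -1.1]
finger_gap: 10.0
time: 46.55
tool_pos: [597.5, 270.1, 125.6]
tcp_rot: [-179.9, 0.1, 1.7]
ft_force: [-2.0, -0.4, 3.5]
finger_gap: 10.0
```

Home level reached (125.6). Releasing, then checking.

```bash
python3 -m jog '[[0,0,0,0,0,0],[0,0,0,0,0,0],[0,0,0,0,0,0],[0,0,0,0,0,0],[0,0,0,0,0,0]]' 0.4;  python3 -m jog '[[0,0,-0.1,0,0,0],[0,0,-0.25,0,0,0],[0,0,-0.35,0,0,0],[0,0,-0.42,0,0,0],[-0.1,0,-0.42,0,0,0],[-0.2,0,-0.42,0,0,0],[-0.2,0,-0.42,0,0,0]]' ; python3 - <<'E'
from h import *
s=snap('wrist','w32.png'); s=snap('scene')
p=s['pixels'];cv2.imwrite('pics/s16.png',cv2.resize(p[150:380,340:560,::-1],None,fx=2.6,fy=2.6,interpolation=cv2.INTER_CUBIC))
E
```

```text
time: 47.05
tool_pos: [597.2, 269.9, 125.0]
tcp_rot: [-179.9, 0.1, 1.7]
ft_force: [0.2, 0.4, 0.7]
finger_gap: 34.2
time: 47.75
tool_pos: [545.4, 268.6, 230.3]
tcp_rot: [-179.9, 0.2, 1.7]
ft_force: [-0.6, 0.3, 0.8]
finger_gap: 34.1
```

View pics/w32.png

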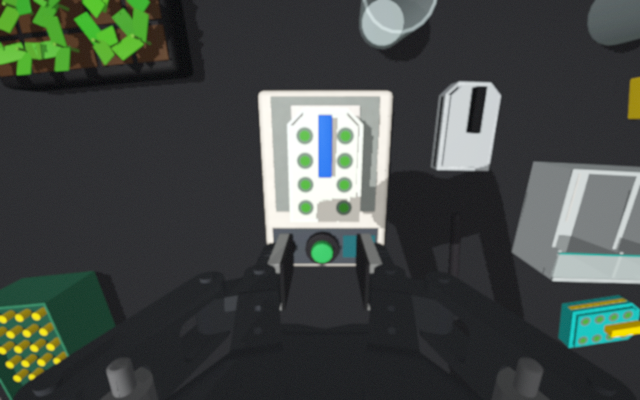

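View pics/s16.png

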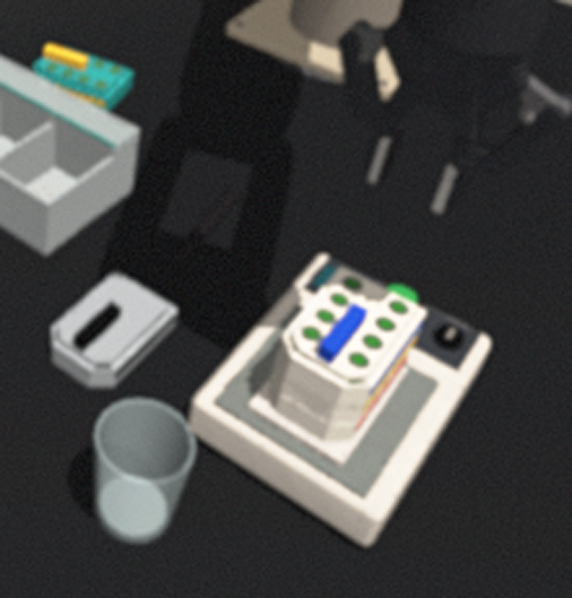

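```bash
python3 -m jog '[[0.08,0.17,0,0,0,0],[0.16,0.34,0,0,0,0],[0.25,0.5,0,0,0,0.002],[0.34,0.69,0.1,0,0,0.003],[0.34,0.69,0.2,0,0,0.003],[0.34,0.69,0.3,0,0,0.003],[0.34,0.69,0.3,0,0,0.003]]' 0.4; python3 - <<'E'
from h import *
s=snap('wrist','w33.png')
print(pose()[0],proj(s,[[655.8,95.5,40],[603.8,94.7,40]]))
hsv=cv2.cvtColor(s['pixels'],cv2.COLOR_RGB2HSV)
m=cv2.inRange(hsv[:240,290:370],(0,0,0),(180,255,40))
n,l,st,c=cv2.connectedComponentsWithStats(m)
print(st[:6],c[:6])
E
```

```text
time: 48.55
tool_pos: [635.4, 97.1, 149.5]
tcp_rot: [-179.9, 0.5, 1.0]
ft_force: [-0.5, 0.1, -0.9]
finger_gap: 34.3
[636.41909556  97.85299447 152.31802451] [[326.89487709 175.40131941]
 [326.65484106 228.88837265]]
[[    0     0    80   240 18456]
 [   60   163    14    14    26]
 [   32   172     9    52   377]
 [   35   180     1     1     1]
 [   72   181     1     4     4]
 [   34   182     1     1     1]] [[ 38.93373429 116.14418075]
 [ 66.80769231 169.42307692]
 [ 36.43236074 200.79310345]
 [ 35.         180.        ]
 [ 72.         182.5       ]
 [ 34.         182.        ]]
```

View pics/w33.png

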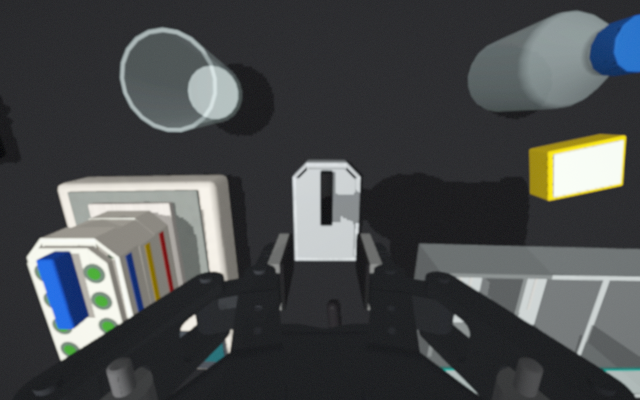

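```bash
python3 -c "
from h import *
go([635.4,95.4,40],[180,0,1])"
python3 -m jog '[[0,0.008,0.1,0,-0.001,0],[0,0.009,0.25,0,-0.002,0],[0,0.009,0.38,0,-0.002,0],[0,0.009,0.44,0,-0.002,0],[0,0.009,0.44,0,-0.002,0],[0,0.009,0.44,0,-0.002,0]]'; python3 - <<'E'
from h import *
snap('wrist','w34.png')
go([635.4,95.4,29.5],[180,0,1])
E
```

```text
row [-0.0014  0.0103  0.4493] [-0.0004  0.002   0.0005] dist 112.34942975819911
time: 49.2
tool_pos: [638.7, 96.8, 47.0]
tcp_rot: [-179.9, 0.3, 1.2]
ft_force: [0.6, 0.4, -0.3]
finger_gap: 34.4
row [-0.0153  0.0053  0.0729] [-0.0005  0.0013  0.0009] dist 18.67435836760126
```

View pics/w34.png

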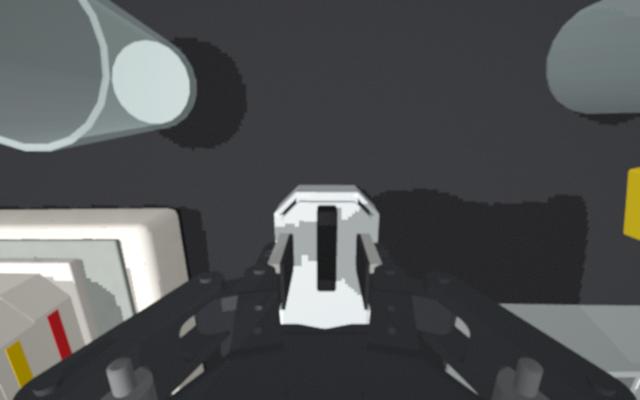

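```bash
python3 -m jog '[[-0.01,0.004,0.03,0,0.0013,0],[-0.01,0.004,0.06,0,0.0013,0],[-0.01,0.004,0.073,0,0.0013,0],[-0.01,0.004,0.073,0,0.0013,0]]';  python3 -m jog '[[0,0,0,0,0,0],[0,0,0,0,0,0],[0,0,0,0,0,0],[0,0,0,0,0,0],[0,0,0,0,0,0],[0,0,0,0,0,0]]' 0 70; python3 -c "
from off import *
snap('wrist','w35.png')"
```

```text
time: 49.65
tool_pos: [633.8, 95.3, 25.7]
tcp_rot: [-179.9, 0.3, 1.1]
ft_force: [-0.2, 0.7, -0.3]
finger_gap: 34.1
time: 50.25
tool_pos: [635.0, 95.4, 27.0]
tcp_rot: [-179.9, 0.2, 1.1]
ft_force: [0.6, -0.3, 1.3]
finger_gap: 9.7
```

View pics/w35.png

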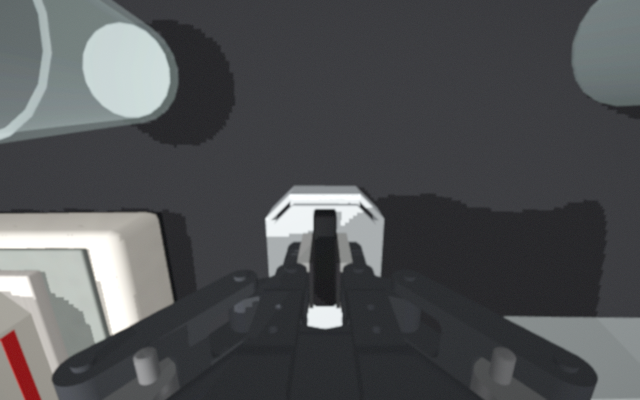

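```bash
python3 -m jog '[[0,0,-0.1,0,0,0],[0,0,-0.25,0,0,0],[0,0,-0.42,0,0,0],[0,0,-0.58,0,0,0],[0,0,-0.7,0,0,0],[0,0,-0.7,0,0,0],[0,0,-0.7,0,0,0]]';  python3 -c "
from off import *
s=snap('wrist','w36.png');g=s['pixels'].mean(2)
print(g[195:225,325].round())
print(g[180:200,325].round())
go([596.5,270,205],[180,0,1.7])"
```

```text
time: 51.0
tool_pos: [635.6, 95.2, 202.2]
tcp_rot: [-179.9, 0.1, 1.1]
ft_force: [0.3, 0.8, -0.5]
finger_gap: 10.0
[213. 224. 226. 222. 217. 213. 211. 198. 168. 143. 164. 193. 199. 171.
 108.  39.  15.  17.  19.  17.  27.  29.  32.  32.  33.  35.  35.  32.
  34.  36.]
[ 50.  49.  48.  50.  58.  80. 102. 115. 116. 116. 115. 115. 117. 145.
 188. 213. 224. 226. 222. 217.]
row [-0.139  -0.7023 -0.0165] [-0.0004  0.0017 -0.0031] dist 179.0408471986844
```

View pics/w36.png

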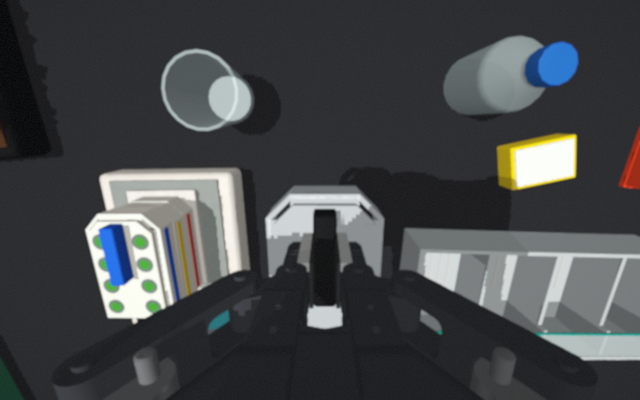

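```bash
python3 -m jog '[[-0.1,-0.15,-0.02,0,0,0],[-0.2,-0.3,-0.04,0,0,0],[-0.3,-0.45,-0.06,0,0,-0.003],[-0.4,-0.6,-0.08,0,0,-0.003],[-0.5,-0.7,-0.1,0,0,-0.003],[-0.6,-0.7,-0.12,0,0.001,-0.003],[-0.7,-0.7,-0.15,0,0.001,-0.003],[-0.7,-0.7,-0.15,0,0.001,-0.003],[-0.7,-0.7,-0.15,0,0.001,-0.003],[-0.7,-0.7,-0.15,0,0.001,-0.003]]';  python3 -c "
from off import *
snap('wrist','w37.png'); print(pose()[0])"
```

```text
time: 52.05
tool_pos: [457.1, 266.2, 238.6]
tcp_rot: [-180.0, 0.1, 1.7]
ft_force: [0.4, 0.6, -0.8]
finger_gap: 10.0
[457.22678752 266.12927966 238.75626569]
```

View pics/w37.png

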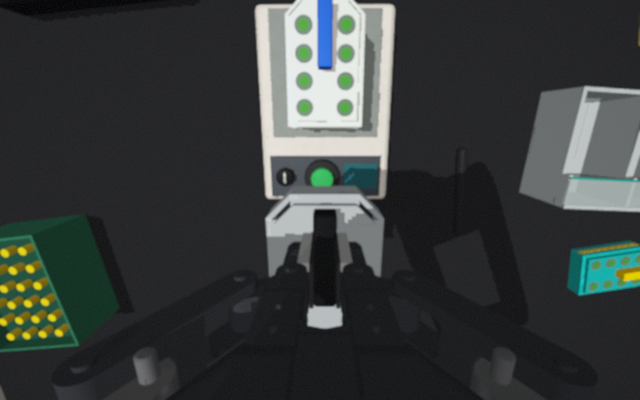

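```bash
python3 - <<'E'
from off import *
s=snap('wrist'); hsv=cv2.cvtColor(s['pixels'],cv2.COLOR_RGB2HSV); g=s['pixels'].mean(2)
m=cv2.inRange(hsv,(105,120,60),(130,255,255));m[100:]=0;m[:,:290]=0;m[:,360:]=0
c=max(cv2.findContours(m,0,1)[0],key=cv2.contourArea);x,y,w,h=cv2.boundingRect(c);print(x,y,w,h)
q=ray(s,[(x+w/2,y+h)],139);print('blue near end',q)
t=pose()[0];print(t)
print(g[200:215,325].round(),g[296:316,325].round())
k=ray(s,[(325,209.3),(325,305)],t[2]+13);print('cover rib',k,k-t)
# stack deck near corners
print(g[100:135,325].round())
E
```

```text
318 0 14 69
blue near end [[565.94258942 268.8825343  139.        ]]
[457.32152255 266.10642007 238.93242849]
[193. 186. 166. 131. 113. 142. 172. 178. 149.  89.  31.  16.  12.  10.
  12.] [ 15.  15.  20.  11.  17.  15.  16.  10.  21.  59. 125. 171. 186. 187.
 187. 187. 186. 187. 187. 187.]
cover rib [[484.55626534 266.72973577 251.93242849]
 [431.07641708 265.21090925 251.93242849]] [[ 27.23474279   0.6233157   13.        ]
 [-26.24510547  -0.89551082  13.        ]]
[233. 233. 233. 233. 234. 234. 233. 233. 233. 233. 233. 234. 233. 234.
 234. 233. 233. 234. 234. 231. 221. 208. 213. 228. 234. 230. 213. 181.
 138. 107. 115. 133. 149. 152. 152.]
```

```bash
python3 - <<'E'
from h import *
go([594.2,270,175],[180,0,1.7])
E
python3 -m jog '[[0.1,0,0,0,0,0],[0.25,-0.01,0,0,0,0],[0.4,-0.01,0,0,0,0],[0.5,-0.01,0.05,0,0,0],[0.548,-0.01,0.15,0,0,0],[0.548,-0.01,0.25,0,0,0],[0.548,-0.01,0.26,0,0,0],[0.548,-0.01,0.26,0,0,0]]';  python3 - <<'E'
from h import *
go([594.2,270,155],[180,0,1.7])
E
```

```text
row [5.483e-01 2.000e-04 2.545e-01] [-0.0002  0.0007 -0.0004] dist 151.12323767552394
time: 52.95
tool_pos: [593.2, 272.6, 173.5]
tcp_rot: [-180.0, 0.2, 1.7]
ft_force: [0.8, 0.3, 0.5]
finger_gap: 10.0
row [0.0038 0.0107 0.0741] [-0.0002  0.0012 -0.0003] dist 18.738558203326807
```

```bash
python3 -m jog '[[0.003,0.01,0.03,0,0.001,0],[0.003,0.01,0.06,0,0.001,0],[0.003,0.01,0.074,0,0.001,0],[0.003,0.01,0.074,0,0.001,0],[0.003,0.01,0.074,0,0.001,0]]';  python3 - <<'E'
from h import *
go([594.2,270,149],[180,0,1.7])
snap('wrist','w38.png')
p=snap('scene')['pixels'];cv2.imwrite('pics/s17.png',cv2.resize(p[180:360,380:560,::-1],None,fx=3.3,fy=3.3,interpolation=cv2.INTER_CUBIC))
E
```

```text
time: 53.45
tool_pos: [594.7, 270.9, 156.8]
tcp_rot: [-179.9, -0.2, 1.7]
ft_force: [-0.5, -0.1, -0.5]
finger_gap: 9.9
row [-0.002   0.0034  0.031 ] [-0.0005 -0.0009 -0.0001] dist 7.822236273374512
```

View pics/s17.png

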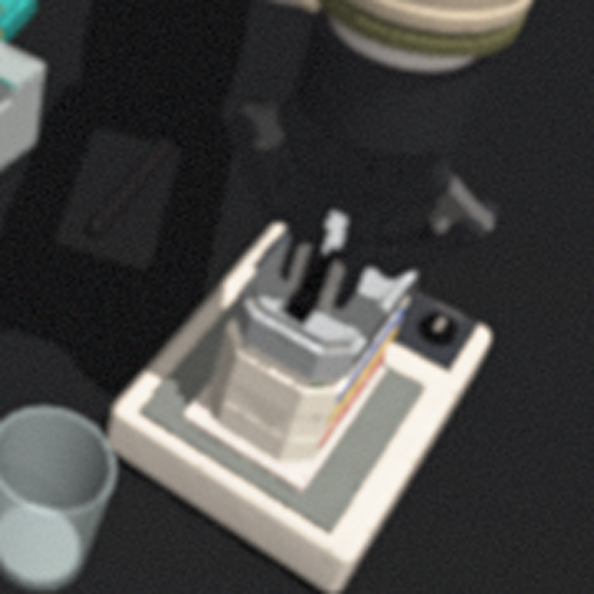

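View pics/w38.png

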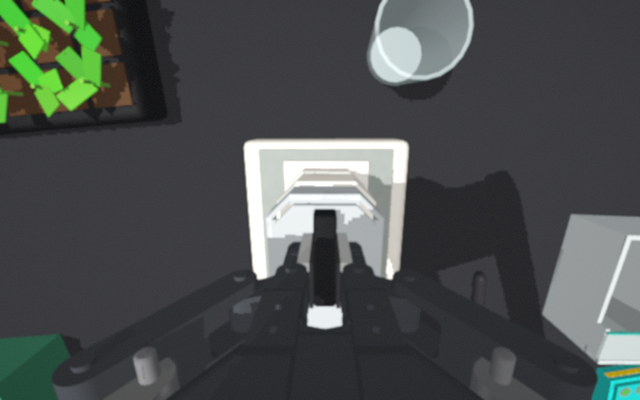

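```bash
python3 -m jog '[[-0.001,0.003,0.005,0,-0.0009,0],[-0.001,0.003,0.015,0,-0.0009,0],[-0.001,0.003,0.02,0,-0.0009,0],[-0.001,0.003,0.02,0,-0.0009,0]]';  python3 -m jog '[[0,0,0.006,0,0,0],[0,0,0.008,0,0,0],[0,0,0.008,0,0,0]]'
```

```text
time: 53.95
tool_pos: [594.2, 269.9, 150.9]
tcp_rot: [-179.9, 0.1, 1.7]
ft_force: [0.8, 1.1, -0.2]
finger_gap: 9.6
time: 54.25
tool_pos: [594.3, 270.0, 149.3]
tcp_rot: [-179.9, 0.0, 1.7]
ft_force: [0.0, -0.1, -0.9]
finger_gap: 10.0
```

Already below 152 with no force, so it has engaged. Continuing down.

```bash
python3 -m jog '[[0,0,0.004,0,0,0],[0,0,0.006,0,0,0],[0,0,0.006,0,0,0]]';  python3 -m jog '[[0,0,0.003,0,0,0],[0,0,0.004,0,0,0],[0,0,0.004,0,0,0]]';  python3 -m jog '[[0,0,0.002,0,0,0],[0,0,0.003,0,0,0],[0,0,0.003,0,0,0]]'
```

```text
time: 54.55
tool_pos: [594.3, 270.0, 147.8]
tcp_rot: [-179.9, 0.0, 1.7]
ft_force: [-0.4, 0.1, -1.1]
finger_gap: 9.7
time: 54.85
tool_pos: [594.5, 270.1, 147.1]
tcp_rot: [-179.9, 0.0, 1.7]
ft_force: [1.0, -0.6, 0.2]
finger_gap: 10.1
time: 55.15
tool_pos: [594.6, 270.1, 146.9]
tcp_rot: [-179.9, -0.0, 1.7]
ft_force: [-1.5, -0.6, 4.3]
finger_gap: 10.0
```

```bash
python3 -m jog '[[0,0,0,0,0,0],[0,0,0,0,0,0],[0,0,0,0,0,0],[0,0,0,0,0,0],[0,0,0,0,0,0]]' 0.4;  python3 -m jog '[[0,0,-0.1,0,0,0],[0,0,-0.25,0,0,0],[0,0,-0.35,0,0,0],[0,0,-0.35,0,0,0],[-0.15,0,-0.35,0,0,0],[-0.3,0,-0.35,0,0,0],[-0.45,0,-0.35,0,0,0],[-0.45,0,-0.35,0,0,0]]' ; python3 - <<'E'
from h import *
s=snap('wrist','w39.png'); s=snap('scene')
p=s['pixels'];cv2.imwrite('pics/s18.png',cv2.resize(p[150:380,340:560,::-1],None,fx=2.6,fy=2.6,interpolation=cv2.INTER_CUBIC))
E
```

```text
time: 55.65
tool_pos: [594.3, 270.0, 146.0]
tcp_rot: [-179.9, 0.0, 1.7]
ft_force: [0.5, -0.9, -0.4]
finger_gap: 33.9
time: 56.45
tool_pos: [477.4, 266.4, 231.6]
tcp_rot: [-180.0, 0.3, 1.8]
ft_force: [1.8, 0.2, 0.0]
finger_gap: 34.4
```

View pics/w39.png

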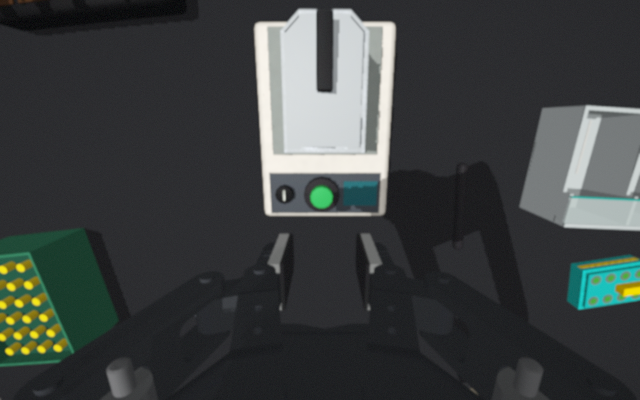

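View pics/s18.png

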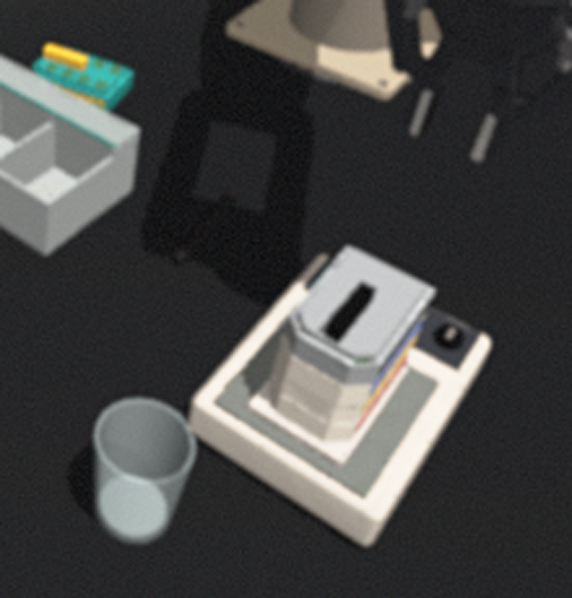

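```bash
python3 - <<'E'
from h import *
ws=[]
for n,b in(('wrist',(290,170,350,215)),('top',(180,212,215,240))):
    s=snap(n);hsv=cv2.cvtColor(s['pixels'],cv2.COLOR_RGB2HSV)
    m=cv2.inRange(hsv,(50,120,60),(80,255,255));x0,y0,x1,y1=b;k=np.zeros_like(m);k[y0:y1,x0:x1]=1;m*=k
    M=cv2.moments(m,True)
    if M['m00']<5: print(n,'none');continue
    uv=(M['m10']/M['m00'],M['m01']/M['m00']);print(n,uv,M['m00'])
    for z in(45,50,55,60):print(z,ray(s,uv,z)[0].round(1))
t=snap('top')
for z in(45,50,55,60):print('top0',z,ray(t,(193.8,224.4),z)[0].round(1))
E
python3 -m jog '[[0,0,-0.02,0,0,-0.045],[0,0,-0.04,0,0,-0.09],[0,0,-0.04,0,0,-0.135],[0,0,-0.04,0,0,-0.18],[0,0,-0.04,0,0,-0.225],[0,0,-0.04,0,0,-0.27],[0,0,-0.04,0,0,-0.315],[0,0,-0.04,0,0,-0.36],[0,0,-0.04,0,0,-0.405],[0,0,-0.04,0,0,-0.45]]' 0
python3 -m jog '[[0,0,0,0,0,-0.045],[0,0,0,0,0,-0.09],[0,0,0,0,0,-0.135],[0,0,0,0,0,-0.18],[0,0,0,0,0,-0.225],[0,0,0,0,0,-0.27],[0,0,0,0,0,-0.315],[0,0,0,0,0,-0.36],[0,0,0,0,0,-0.405],[0,0,0,0,0,-0.45]]'
python3 -c "
from h import *
print(r.sense()['joint_pos'].round(1)); go([461.5,277,150],[180,0,181.7])"
```

```text
wrist (321.5812917594655, 200.38084632516703) 449.0
45 [457.1 269.7  45. ]
50 [458.5 269.7  50. ]
55 [459.9 269.7  55. ]
60 [461.3 269.7  60. ]
top (193.54237288135593, 224.33898305084745) 59.0
45 [461.  278.4  45. ]
50 [461.  276.7  50. ]
55 [461. 275.  55.]
60 [461.1 273.2  60. ]
top0 45 [460.8 277.6  45. ]
top0 50 [460.8 275.9  50. ]
top0 55 [460.8 274.1  55. ]
top0 60 [460.9 272.4  60. ]
time: 57.7
tool_pos: [483.1, 266.5, 243.6]
tcp_rot: [-180.0, -0.1, 83.0]
ft_force: [0.0, 0.5, 0.3]
finger_gap: -0.4
time: 58.7
tool_pos: [483.1, 266.5, 243.6]
tcp_rot: [179.9, -0.0, 164.0]
ft_force: [0.4, -0.5, -0.6]
finger_gap: -0.2
[ 23.5  -0.3  92.1   0.1  88.2 -50.5]
row [0.0943 0.0162 0.3745] [ 0.0004 -0.0002 -0.0985] dist 96.63436274940857
```

```bash
python3 -m jog '[[0.03,-0.002,0.05,0,0,-0.04],[0.06,-0.005,0.15,0,0,-0.08],[0.09,-0.008,0.3,0,0,-0.0985],[0.09,-0.008,0.45,0,0,-0.0985],[0.09,-0.008,0.52,0,0,-0.0985],[0.09,-0.008,0.52,0,0,-0.0985],[0.09,-0.008,0.52,0,0,-0.0985]]'
python3 -c "
from h import *
snap('wrist','w40.png');go([461,271,75],[180,0,181.7])
p=snap('scene')['pixels'];cv2.imwrite('pics/s19.png',cv2.resize(p[150:380,340:560,::-1],None,fx=2.6,fy=2.6,interpolation=cv2.INTER_CUBIC))"
```

```text
time: 59.4
tool_pos: [460.6, 271.2, 114.1]
tcp_rot: [179.9, -0.0, -178.6]
ft_force: [0.4, -0.3, 1.0]
finger_gap: -0.3
row [ 0.001  -0.0023  0.1607] [ 0.0007  0.0004 -0.0018] dist 40.18631772279335
```

View pics/w40.png

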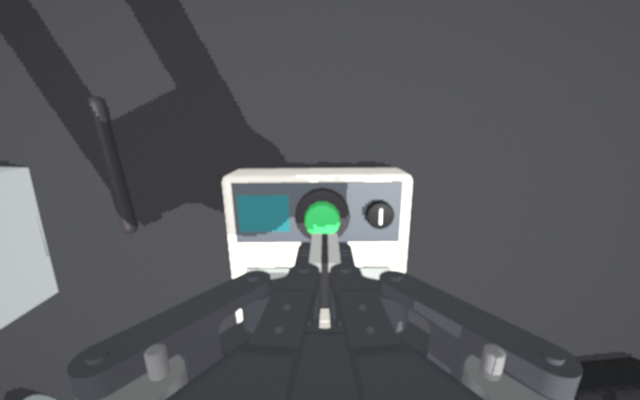

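View pics/s19.png

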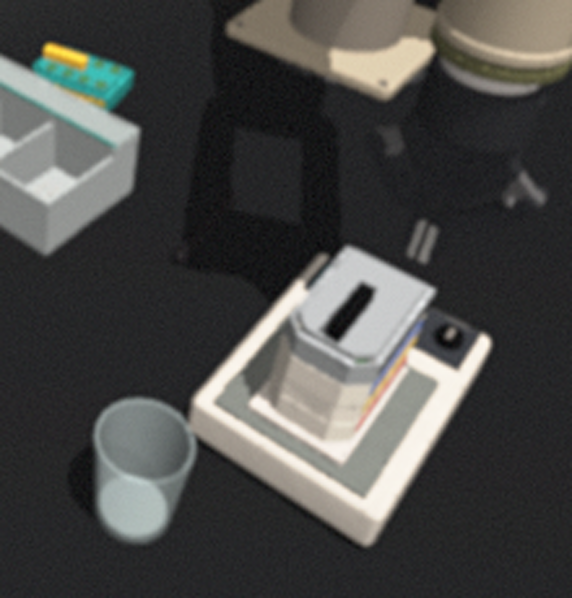

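```bash
python3 -c "
from h import *
s=snap('wrist')
for z in (50,55,60): print(ray(s,[(322,217)],z))
"
python3 -m jog '[[0,-0.003,0.06,0,0,0],[0,-0.004,0.11,0,0,0],[0,-0.004,0.15,0,0,0],[0,-0.004,0.15,0,0,0],[0,-0.004,0.15,0,0,0]]'
python3 -c "
from h import *
snap('wrist','w41.png');print(pose()[0])"
```

```text
[[466.0907723  270.26694506  50.        ]]
[[464.37508864 270.25493945  55.        ]]
[[462.65940497 270.24293385  60.        ]]
time: 60.05
tool_pos: [459.3, 270.0, 75.6]
tcp_rot: [179.9, -0.1, -178.6]
ft_force: [0.3, 0.3, -0.1]
finger_gap: 0.2
[459.77154659 270.22364378  76.21059592]
```

View pics/w41.png

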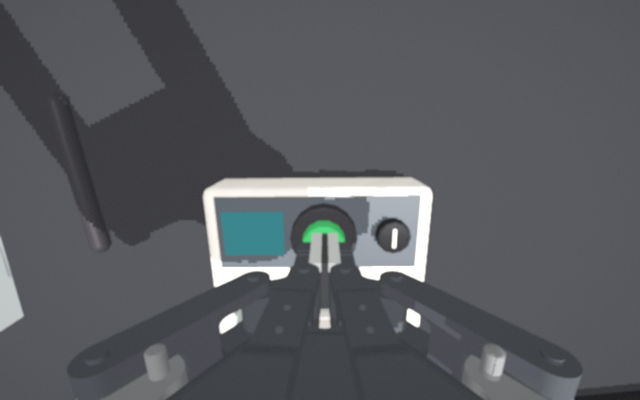

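```bash
python3 -m jog '[[-0.006,0,0.015,0,0,0],[-0.006,0,0.03,0,0,0],[-0.006,0,0.045,0,0,0],[-0.006,0,0.045,0,0,0]]'; python3 -m jog '[[0,0,0.01,0,0,0],[0,0,0.016,0,0,0],[0,0,0.016,0,0,0]]'
```

```text
time: 60.5
tool_pos: [461.7, 270.4, 65.0]
tcp_rot: [179.9, 0.0, -178.6]
ft_force: [0.1, 0.3, 2.6]
finger_gap: -0.3
time: 60.8
tool_pos: [461.7, 270.4, 62.0]
tcp_rot: [179.9, 0.0, -178.6]
ft_force: [-2.9, -1.7, 8.1]
finger_gap: 0.2
```

```bash
python3 -m jog '[[0,0,0.006,0,0,0],[0,0,0.012,0,0,0],[0,0,0.012,0,0,0]]'; python3 -m jog '[[0,0,0.006,0,0,0],[0,0,0.006,0,0,0],[0,0,0.006,0,0,0]]'
```

```text
time: 61.1
tool_pos: [461.9, 270.6, 61.5]
tcp_rot: [179.9, 0.0, -178.6]
ft_force: [-13.0, -7.8, 33.5]
finger_gap: -0.2
time: 61.4
tool_pos: [462.0, 270.7, 61.3]
tcp_rot: [179.9, 0.0, -178.6]
ft_force: [-19.4, -10.0, 45.3]
finger_gap: 0.1
```

```bash
python3 -c "
from h import *
snap('wrist','w42.png')
p=snap('scene')['pixels'];cv2.imwrite('pics/s20.png',cv2.resize(p[170:300,420:540,::-1],None,fx=4,fy=4,interpolation=cv2.INTER_CUBIC))"; python3 -m jog '[[0,0,-0.02,0,0,0],[0,0,-0.04,0,0,0],[0,0,-0.06,0,0,0],[0,0,-0.06,0,0,0]]';  python3 -c "
from h import *
s=snap('wrist','w43.png');"
```

```text
time: 61.9
tool_pos: [461.3, 270.3, 71.7]
tcp_rot: [179.9, -0.0, -178.6]
ft_force: [0.2, 0.8, 1.0]
finger_gap: 0.3
```

View pics/w42.png

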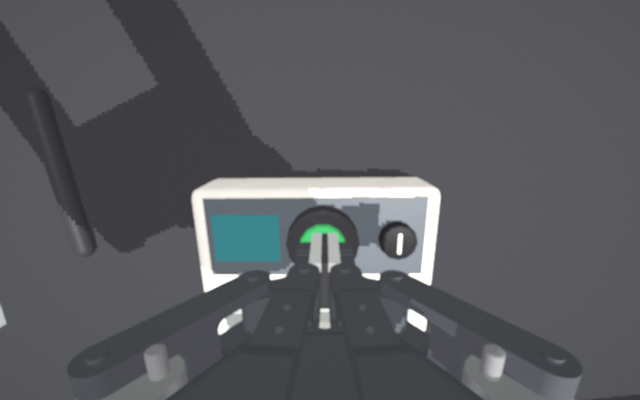

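View pics/w43.png

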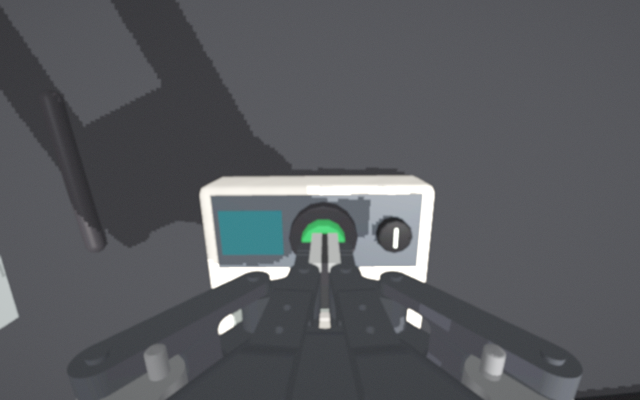

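```bash
python3 -c "
from h import *
s=snap('wrist');print(pose()[0])
g=s['pixels'].astype(int);print(g[205:240:1,318].tolist()[::2])
hsv=cv2.cvtColor(s['pixels'],cv2.COLOR_RGB2HSV);m=cv2.inRange(hsv,(50,120,60),(80,255,255));m[:,:280]=0;m[:,370:]=0
ys,xs=np.nonzero(m);print(ys.min(),ys.max(),xs.min(),xs.max())
for z in(62,66,68): print(z,ray(s,[(xs.min(),239),(xs.max(),239),(324,ys.min()),(324,234)],z).round(1).tolist())
"
```

```text
[460.83564899 270.11632768  70.87624916]
[[54, 52, 56], [59, 59, 63], [76, 76, 80], [72, 70, 74], [69, 68, 72], [68, 68, 71], [67, 66, 70], [66, 92, 74], [66, 161, 93], [66, 178, 101], [67, 185, 103], [84, 210, 125], [88, 220, 132], [90, 217, 131], [160, 198, 167], [185, 185, 185], [184, 185, 183], [184, 185, 183]]
220 242 301 345
62 [[460.1, 256.7, 62.0], [459.5, 282.3, 62.0], [448.1, 269.8, 62.0], [456.7, 270.0, 62.0]]
66 [[458.4, 257.0, 66.0], [457.8, 281.9, 66.0], [446.7, 269.8, 66.0], [455.1, 270.0, 66.0]]
68 [[457.5, 257.2, 68.0], [457.0, 281.7, 68.0], [446.0, 269.7, 68.0], [454.2, 269.9, 68.0]]
```

```bash
python3 -m jog '[[0.0,0,-0.1,0,0,0],[0.05,0,-0.25,0,0,0],[0.15,0,-0.4,0,0,0],[0.25,0,-0.5,0,0,0],[0.3,0.15,-0.6,0,0,0],[0.3,0.3,-0.6,0,0,0],[0.3,0.3,-0.6,0,0,0],[0.3,0.3,-0.6,0,0,0],[0.3,0.3,-0.6,0,0,0]]';  python3 - <<'E'
from h import *
s=snap('top','t9.png'); snap('scene','s21.png')
p=s['pixels'];cv2.imwrite('pics/t9z.png',cv2.resize(p[150:245,165:265,::-1],None,fx=6,fy=6,interpolation=cv2.INTER_CUBIC))
E
```

```text
time: 62.9
tool_pos: [384.2, 342.4, 220.6]
tcp_rot: [-180.0, -0.1, -178.6]
ft_force: [1.1, 1.0, -0.7]
finger_gap: -0.2
```

View pics/t9.png

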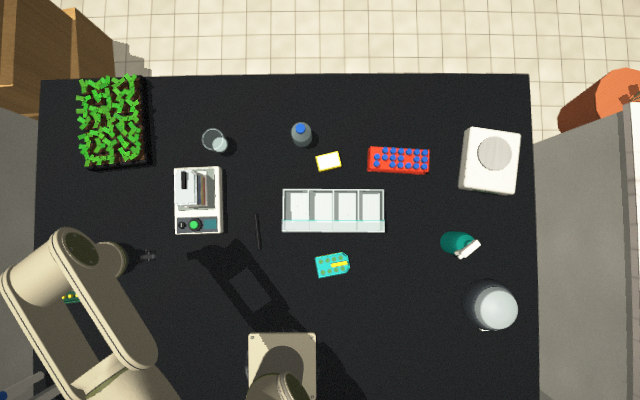

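View pics/s21.png

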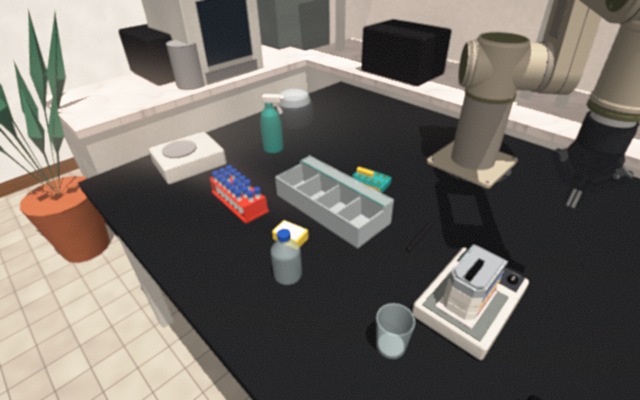

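```bash
python3 -c "
from h import *
s=snap('top');hsv=cv2.cvtColor(s['pixels'],cv2.COLOR_RGB2HSV);m=cv2.inRange(hsv,(0,0,0),(180,255,70));k=np.zeros_like(m);k[168:195,178:196]=1;m*=k
n,l,st,c=cv2.connectedComponentsWithStats(m);print(st[1:],c[1:])
for i in range(1,n):
  x,y,w,h,a=st[i]
  if a>20: print(ray(s,[(x+w/2-.5,y-.5),(x+w/2-.5,y+h-.5)],160))
"
```

```text
[[182 172   4  17  68]] [[183.5 180. ]]
[[615.21299725 269.69666251 160.        ]
 [565.62762257 269.01468617 160.        ]]
```

View pics/t9z.png

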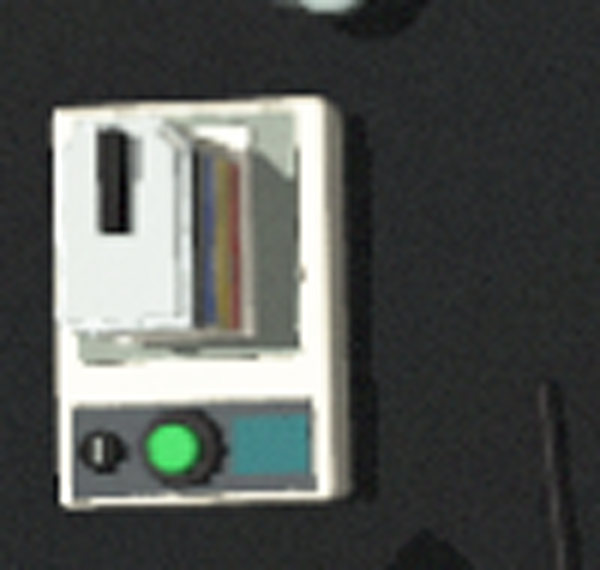

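```bash
python3 -c "
from bench import r
print(r.hand_in())"
```

```text
the job is handed in; nothing more can be done
None
```

I finished the job and handed it in at about 63 s; the hand-in reports no verdict. The cover came off the nest and stood on the bench. I then tilted out and stacked red, yellow and blue in that order (green was absent), put the cover on top and pressed the start button last.

**Stack:** each skirt met resistance within about 0.3 mm of its expected home height. The final pictures show the colours in the right order, the stack square, and the cover about 3 mm from the estimated nest centre. The limit is 13 mm.

**Button:** the fingers sat within the green cap and met a hard stop at about 61.5 mm, with a vertical push of about 45 N. I could not read the button's travel directly, so "fully down" is my inference from that stop.

**Bystanders:** none looks displaced in the last top and scene views, and the turquoise look-alike is where it was.

Problems and disagreements along the way:
- **Red plate:** my first tilt ran the last wrist joint into its limit and pushed the plate sideways against the partition with about 18 N. I set it back down, turned the gripper half round and lifted it out cleanly.
- **Measurements:** the top and wrist cameras disagreed by 2–4 mm, so I placed the plates by comparing grip positions.
- **Slips and knocks:** I saw no sign of the grip slackening. The cover rode about 4 mm differently in the second grip; I took that into account when placing it.

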